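Press the shell inlay of three lacquer trays

ROBOT

A 6-joint arm with a two-finger parallel gripper is mounted at the origin on a cart in front of the work surface, level with it; the furniture and walls round the work are solid. World frame = base frame: x ahead of the robot, y to its left, z up, the work surface at z = 0. Lengths are in m, angles in rad, forces in N, time in s.
With the tool pointing down it reaches from about 0.325 to 0.875 m from the base axis. Payload 4.4 kg.
Tool frame: the origin (TCP) lies at the very end of the fingers, on their centre line; the grasp point (between the pads) lies manip.grasp_offset behind it (manip.grasp_offset is the distance from the TCP to the grasp point, in m); z points along the fingers, y is the direction in which the jaws open and shut (so a half turn about z gives the same grasp; the last joint's range is limited). The gripper opens to 85 mm and grips with 20 to 120 N. Pads are 22 mm wide; open, the fingers measure 114 mm over their backs; the gripper's body (76 mm by 85 mm) begins 54 mm behind the grasp point. The pads swing forward as they close: fully open they stand 13 mm farther back than shut.
Start: joints at [1.05, 0.207, 1.542, -0, 1.393, -0.15], TCP at [0.208, 0.536, 0.231] pointing down, gripper open.
Joint ranges: [-2.73, 2.73], [-0.86, 2.22], [0.23, 2.46], [-1.11, 4.25], [0.08, 2.63], [-2.82, 2.82]. Speed limits (rad/s): [2.79, 2.79, 3.14, 3.14, 3.14, 3.14].

INTERFACE

Orientations are given as a 3x3 rotation matrix whose columns are the frame's x, y, z axes.
In Python, from plant import manip gives the robot as it stands. The module is installed in compiled form; this text tells all that it offers.
- The arm moves only by the tool arm_command, never from a script. Its argument "steps" is a list of rows, each a list of 2 entries, a list of its own where there are three numbers: the shift along the tool's x, y, z in units of 250 mm (1.0 is 250 mm), then the turn about the tool's z in units of 45 degrees (1.0 is 45 degrees). A call has 1 to 10 rows; each row is the pose to reach, as a shift and turn from the pose measured when the call began, along the tool's axes at that moment; what a row does not reach only later rows make up. A row lasts 1/12 s, in which the tool goes at most 41.7 mm and 7.16 degrees, less where a joint would pass 70% of its speed; a pose out of reach is approached as far as the arm can. A call with a number of a shift or a turn outside -1 to 1 is refused whole. A call with a gripper value outside its range is refused whole. "claw" is the opening, from 0 (shut) to 1 (fully open), set as the call begins (left out, the last holds). The fingers move at their own pace and stop on an object; "newtons" is the grip in N (left out, the last holds). Time passes only in rows, so rows that repeat a pose let the fingers close. It gives the time, the measured TCP pose, the force and the opening at its end, in the units of the state.
- manip.sense(): the state, without advancing time (a new reading comes with each control period).
- manip.camera(name): name is "scene" or "top" or "wrist"; returns a dict with "image" (400x640x3 uint8, red, green, blue), "depth" (400x640 float32, m along the optical axis (not along the pixel's ray), 0 where there is no reading), "fx", "fy", "cx", "cy" (pixels), "D" ([k1, k2, p1, p2, k3] as OpenCV has them; the pictures are not rectified), "cam_to_world" (4x4, takes a point from camera to world coordinates). Camera axes: x right, y down, z forward; pixel columns grow to the right and rows downward; lengths in m; the calibration is good to about 2 mm. A picture is of the moment at which its call begins.
- manip.close_job(): hands the job in, once; it reports no verdict.
The state is a dict: "clock": time; "joints": joint angles; "qd": joint speeds; "effort": joint torques, N m; "position": TCP position; "eef_rot": TCP orientation; "force": force on the tool from outside, world axes, zero at the start; "torque": the same for the moment, N m; "opening": finger opening in m.
Only numpy, scipy, OpenCV 4.12 (cv2) and the standard library are available. Lean on these libraries where they do the work, as an engineer would, in place of code of your own. Each camera call takes 0.05 s, during which the arm holds its last target. There are 200 camera calls.

TASK

The shell inlay in the three lacquer trays must be pressed while its glue sets: lay in the round tray and in the square tray the pressing block of that shape which fills the floor, flat inside the rim (the oblong tray has its block already), and then stand one metal weight upright in the middle of each of the three blocks. Set everything down gently, do not drop it, and never let a weight touch a tray: it may bear only on a block. Leave the small round block where it is.

Things in the scene. Friction and masses are not known exactly. Their poses are not given: they have to be found in the camera images.
- tray_round: Round dark lacquer tray with a flower of white shell pieces on its floor, 82 mm across outside, recess 72 mm across. Fixed to the bench. Origin at the centre of its underside, z up; the floor that carries the inlay is 5 mm above it, the rim 12 mm. Beyond x = 0.6 m stand a 0.23 m high chest and a tool box: cross in front of them. 
- tray_square: Square dark lacquer tray with a flower of white shell pieces, 76 x 76 mm outside, recess 66 x 66 mm, sides along its x and y axes. Fixed to the bench. Origin at the centre of its underside, z up; the floor that carries the inlay is 5 mm above it, the rim 12 mm. Beyond x = 0.6 m stand a 0.23 m high chest and a tool box: cross in front of them. 
- tray_oblong: Oblong dark lacquer tray, 118 (along its x) x 76 mm outside, recess 108 x 66 mm. Its pressing block lies in it from the start. Fixed to the bench. Origin at the centre of its underside, z up; the floor that carries the inlay is 5 mm above it, the rim 12 mm. Beyond x = 0.6 m stand a 0.23 m high chest and a tool box: cross in front of them. 
- caul_round: Large round pressing block, 60 mm across, standing loose on the bench; it belongs in the round tray (6 mm play all round). Brown plywood on a cork sole, 26 mm thick; origin at the centre of its cork underside, z up, top face at z = 26 mm. 
- caul_square: Square pressing block, 54 x 54 mm, sides along its x and y axes, loose on the bench; it belongs in the square tray (6 mm play all round when their sides are parallel). Brown plywood on a cork sole, 26 mm thick; origin at the centre of its cork underside, z up, top face at z = 26 mm. 
- caul_oblong: Oblong pressing block, 96 (along its x) x 54 mm, lying already in the oblong tray, where it stays. Brown plywood on a cork sole, 26 mm thick; origin at the centre of its cork underside, z up, top face at z = 26 mm. 
- caul_small: Small round pressing block, only 40 mm across, of another job; it is not needed here and stays where it is. Brown plywood on a cork sole, 26 mm thick; origin at the centre of its cork underside, z up, top face at z = 26 mm. 
- weight_1: Turned pale-brass-coloured metal weight, 0.5 to 0.8 kg, standing in the front half of the bench: round body 50 mm across and 38 mm high, above it a round knob 26 mm across from z = 38 to 55 mm, by which it is gripped. Origin at the centre of its flat foot, z up. The three weights are alike and any one may go on any block.
- weight_2: Turned pale-brass-coloured metal weight, 0.5 to 0.8 kg, standing in the front half of the bench: round body 50 mm across and 38 mm high, above it a round knob 26 mm across from z = 38 to 55 mm, by which it is gripped. Origin at the centre of its flat foot, z up. The three weights are alike and any one may go on any block.
- weight_3: Turned pale-brass-coloured metal weight, 0.5 to 0.8 kg, standing in the front half of the bench: round body 50 mm across and 38 mm high, above it a round knob 26 mm across from z = 38 to 55 mm, by which it is gripped. Origin at the centre of its flat foot, z up. The three weights are alike and any one may go on any block.

How it is judged:
By the outcome, as a careful person would: the job done as asked, in the order asked, and still so for the second after the job is handed in, with the robot touching nothing.
It also fails if it takes over 128 s, if anything falls off the work surface, if the arm or the gripper's body presses on something with over 40 N, if the wrist force passes 120 N, or if a joint passes its speed limit or range.

## Working session

There is one attempt and no reset: what is moved stays moved. The work goes in short steps, Python scripts to look and compute and a tool call to move; the robot and the scene stay as the last step left them, time stands still between calls to the robot, and variables do not carry over. Pictures are saved under pics/ and viewed, about 12 in all and at most 16, crops included, and the job is handed in when it is done.

Besides the shell and the picture viewer there is one more tool, called by a JSON object that holds its "method" and its "body". arm_command: Moves the arm, as the interface text tells. Its arguments: {"type":"object","properties":{"steps":{"type":"array"},"claw":{"type":"number"},"newtons":{"type":"number"}},"required":["steps"]}

```bash
mkdir -p pics
cat > h.py <<'E'
import numpy as np, cv2
from plant import manip
def cam(n, save=None):
    c=manip.camera(n)
    if save: cv2.imwrite('pics/'+save, c['image'][:,:,::-1])
    c['K']=np.array([[c['fx'],0,c['cx']],[0,c['fy'],c['cy']],[0,0,1]]); return c
def ray(c,uv):
    p=cv2.undistortPoints(np.array(uv,float).reshape(-1,1,2),c['K'],np.array(c['D'],float)).reshape(-1,2)
    d=np.c_[p,np.ones(len(p))]; T=np.array(c['cam_to_world']); return T[:3,3], d@T[:3,:3].T
def onplane(c,uv,z):
    o,d=ray(c,uv); return o+d*((z-o[2])/d[:,2])[:,None]
def cloud(c):
    v,u=np.mgrid[0:400,0:640]; o,d=ray(c,np.stack([u,v],-1).reshape(-1,2).astype(float))
    P=o+d*c['depth'].reshape(-1,1); P[c['depth'].ravel()==0]=np.nan; return P.reshape(400,640,3)
E
python3 - <<'E'
from h import *
s=manip.sense(); print({k:np.round(v,3).tolist() for k,v in s.items()}, manip.grasp_offset)
for n in ['scene','top','wrist']:
    c=cam(n,n+'0.png'); print(n,c['fx'],np.round(c['cam_to_world'],3).tolist())
E
```

```text
{'clock': 0.0, 'joints': [1.049, 0.207, 1.543, -0.0, 1.394, -0.151], 'qd': [-0.003, 0.0, 0.001, 0.002, 0.002, 0.002], 'effort': [-0.0, -38.304, -29.159, -0.0, 0.011, -0.0], 'position': [0.208, 0.535, 0.23], 'eef_rot': [[-0.932, 0.362, -0.001], [0.362, 0.932, -0.002], [0.0, -0.002, -1.0]], 'force': [-0.701, 0.865, 0.14], 'torque': [-0.02, -0.0, 0.019], 'opening': 0.085} 0.0187
scene 511.65704910577455 [[0.704, -0.416, 0.575, -0.4], [-0.71, -0.398, 0.581, -0.897], [-0.013, -0.817, -0.576, 0.964], [0.0, 0.0, 0.0, 1.0]]
top 431.7210555916547 [[0.017, -0.99, 0.14, 0.312], [-1.0, -0.019, -0.014, 0.021], [0.016, -0.139, -0.99, 1.221], [0.0, 0.0, 0.0, 1.0]]
wrist 320.74587103909937 [[0.362, 0.887, 0.286, 0.135], [0.932, -0.344, -0.113, 0.563], [-0.001, 0.308, -0.952, 0.372], [0.0, 0.0, 0.0, 1.0]]
```

View pics/top0.png

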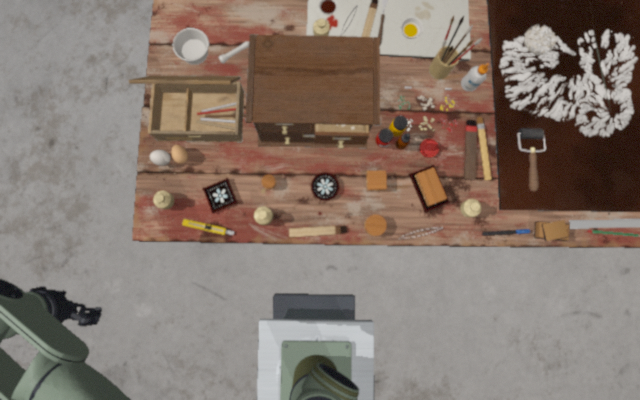

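View pics/scene0.png

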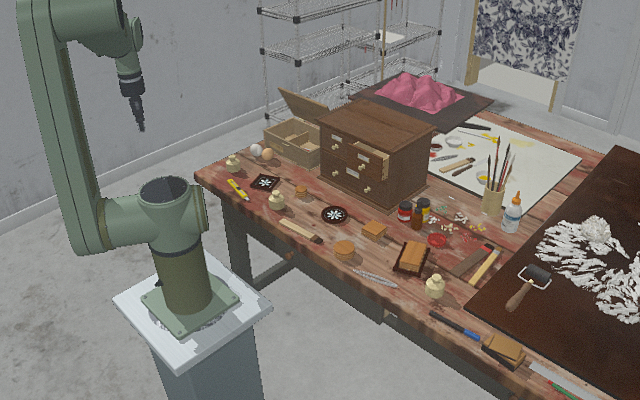

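The top view shows the trays: square (220,195), round (325,187), oblong (429,188). The square block is at (377,180), the large round block at (375,225) and the small one at (269,182). The weights are at (163,200), (263,215) and (472,208). The scene view agrees.

Run:
```python
from h import *
c=cam('top'); P=cloud(c)
def blob(m,name,z,n=60):
    pass
im=c['image']; hsv=cv2.cvtColor(im,cv2.COLOR_RGB2HSV)
pts={'sqT':(220,195,.012),'rdT':(325,187,.012),'obT':(429,188,.03),'sqC':(377,180,.026),'rdC':(375,225,.026),'small':(269,182,.026),'w1':(163,200,.055),'w2':(263,215,.055),'w3':(472,208,.055)}
for k,(u,v,z) in pts.items(): print(k,P[v,u].round(3),onplane(c,[(u,v)],z)[0].round(3),hsv[v,u],hsv[v+4,u+5])
# components by height
for lo,hi in [(0.014,0.036),(0.037,0.07)]:
    m=((P[...,2]>lo)&(P[...,2]<hi)&(P[...,0]<.62)).astype(np.uint8)
    n,l,st,ce=cv2.connectedComponentsWithStats(m)
    for i in range(1,n):
        if st[i,4]>25:
            q=P[l==i]; r=cv2.minAreaRect(q[:,:2].astype(np.float32)*1000)
            print(lo,ce[i].round(),st[i,4],'med',np.median(q,0).round(3),'rect',np.round(r[0]),np.round(r[1]),round(r[2],1))
# dark tray
m=((hsv[...,2]<60)).astype(np.uint8)
for u,v in [(220,195),(325,187),(429,188)]:
    a=np.zeros_like(m); a[v-24:v+25,u-24:u+25]=m[v-24:v+25,u-24:u+25]
    n,l,st,ce=cv2.connectedComponentsWithStats(a); i=1+st[1:,4].argmax()
    vv,uu=np.where(l==i); q=onplane(c,np.c_[uu,vv],.010)[:,:2]*1000
    r=cv2.minAreaRect(q.astype(np.float32)); print('tray',st[i],np.round(r[0]),np.round(r[1]),round(r[2],1))
cv2.imwrite('pics/crop.png',cv2.resize(im[150:250,140:500,::-1],None,fx=2.2,fy=2.2,interpolation=cv2.INTER_CUBIC))
```

```text
sqT [0.492 0.28  0.009] [0.492 0.279 0.012] [ 92  23 175] [175  45  34]
rdT [ 0.522 -0.019  0.005] [ 0.52  -0.018  0.012] [ 90  20 168] [ 0  0 69]
obT [ 0.521 -0.312  0.028] [ 0.52  -0.312  0.03 ] [ 14 153 175] [ 14 154 167]
sqC [ 0.541 -0.165  0.024] [ 0.541 -0.165  0.026] [ 14 155 171] [ 14 151 172]
rdC [ 0.414 -0.159  0.023] [ 0.414 -0.159  0.026] [ 15 163 161] [ 14 157 167]
small [0.529 0.14  0.025] [0.529 0.14  0.026] [ 14 156 167] [ 14 123 114]
w1 [0.469 0.426 0.055] [0.469 0.426 0.055] [ 22  80 137] [ 22  85 132]
w2 [0.433 0.15  0.055] [0.433 0.15  0.055] [ 22  67 210] [ 21  81 152]
w3 [ 0.463 -0.425  0.054] [ 0.462 -0.424  0.055] [ 22  68 205] [ 21  77 180]
0.014 [182. 157.] 79 med [0.592 0.383 0.031] rect [597. 393.] [31. 42.] 30.0
0.014 [163. 160.] 85 med [0.583 0.436 0.031] rect [590. 447.] [37. 48.] 39.5
0.014 [517. 164.] 75 med [ 0.6   -0.578  0.016] rect [ 600. -584.] [51. 34.] 80.9
0.014 [527. 180.] 202 med [ 0.549 -0.608  0.018] rect [ 561. -594.] [108.  62.] 9.6
0.014 [506. 162.] 33 med [ 0.605 -0.547  0.016] rect [ 601. -547.] [29. 20.] 10.6
0.014 [540. 162.] 36 med
[... 2658 characters left out ...]
 118 med [0.604 0.397 0.041] rect [603. 399.] [35. 34.] 89.3
0.037 [158. 156.] 151 med [0.595 0.453 0.042] rect [596. 454.] [46. 36.] 72.2
0.037 [534. 174.] 178 med [ 0.563 -0.619  0.04 ] rect [ 570. -617.] [ 25. 100.] 88.3
0.037 [160. 198.] 95 med [0.474 0.436 0.054] rect [473. 436.] [28. 35.] 75.2
0.037 [474. 207.] 86 med [ 0.466 -0.431  0.054] rect [ 467. -436.] [26. 29.] 8.5
0.037 [263. 215.] 85 med [0.433 0.152 0.055] rect [436. 153.] [30. 32.] 8.2
0.037 [314. 362.] 112 med [0.053 0.005 0.056] rect [42.  5.] [ 35. 109.] 6.4
tray [204 180  33  32 364] [491. 280.] [72. 71.] 23.5
tray [312 173  27  27 245] [524. -18.] [75. 73.] 12.7
tray [409 173  40  39 181] [ 522. -316.] [117.  72.] 24.5
```

View pics/crop.png

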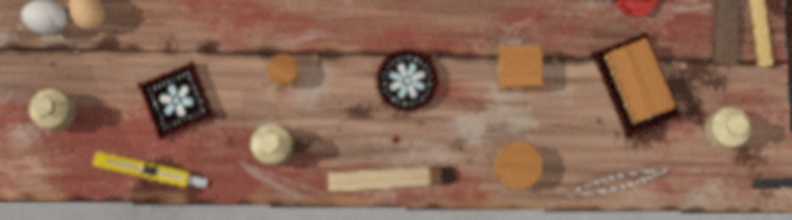

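View pics/wrist0.png

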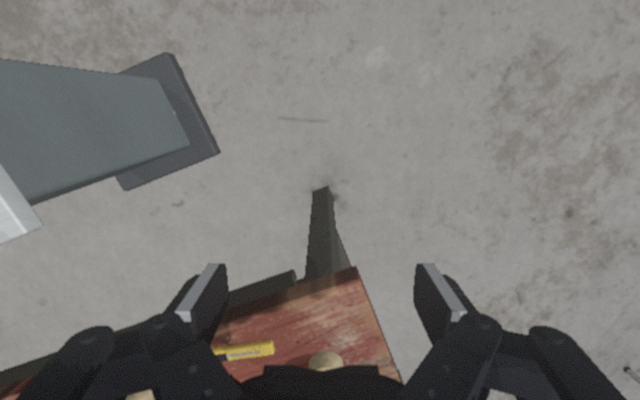

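The views agree with the depth heights: blocks about 26 mm, knobs about 55 mm. In the wrist view the pads sit at (200,290) and (440,290), and the camera is on the tool's +x side, facing the robot. I'll make a helper that converts a world target into move units, then set out.

```bash
cat >> h.py <<'E'
def go(*targets):
    """targets (x,y,z,yaw deg of tool x): print unit shift, turn for successive calls"""
    s=manip.sense(); p=np.array(s['position']); R=np.array(s['eef_rot']); yaw=np.degrees(np.arctan2(R[1,0],R[0,0]))
    print('at',p.round(4),'yaw',round(yaw,1),'tilt',R[:2,2].round(3),'F',np.round(s['force'],1),'op',round(s['opening'],4),'t',round(s['clock'],1),'j6',round(s['joints'][5],2))
    for t in targets:
        d=R.T@(np.array(t[:3])-p)/.25; dy=(t[3]-yaw+180)%360-180
        print(t,'shift',d.round(3),'turn',round(-dy/45,3))
        p=np.array(t[:3]);yaw=t[3]; c,s_=np.cos(np.radians(yaw)),np.sin(np.radians(yaw)); R=np.array([[c,s_,0],[s_,-c,0],[0,0,-1]])
E
python3 -c "
from h import *
go((.42,.30,.2,180),(.42,.07,.2,180),(.43,-.158,.15,180))"
```

```text
at [0.2081 0.5355 0.2305] yaw 158.8 tilt [-0.001 -0.001] F [ 0.3 -0.3 -0.1] op 0.0854 t 0.2 j6 -0.15
(0.42, 0.3, 0.2, 180) shift [-1.131 -0.571  0.123] turn -0.472
(0.42, 0.07, 0.2, 180) shift [-0.   -0.92  0.  ] turn 0.0
(0.43, -0.158, 0.15, 180) shift [-0.04  -0.912  0.2  ] turn 0.0
```

{"method": "arm_command", "body": {"steps": [[[-0.12, -0.06, 0.01], -0.05], [[-0.28, -0.15, 0.03], -0.15], [[-0.44, -0.23, 0.06], -0.25], [[-0.6, -0.31, 0.08], -0.35], [[-0.76, -0.4, 0.1], -0.44], [[-0.92, -0.48, 0.12], -0.472], [[-1.0, -0.57, 0.12], -0.472], [[-1.0, -0.57, 0.12], -0.472]], "claw": 1}}

```text
clock: 0.87
position: [0.392, 0.3071, 0.1999]
eef_rot: [[-1.0, 0.006, -0.001], [0.006, 1.0, -0.005], [0.001, -0.005, -1.0]]
force: [0.6, 0.4, -0.1]
opening: 0.0856
```

{"method": "arm_command", "body": {"steps": [[[0, -0.12, 0], 0], [[0, -0.28, 0], 0], [[0, -0.44, 0], 0], [[0, -0.6, 0], 0], [[0, -0.76, 0], 0], [[0, -0.9, 0], 0], [[0, -0.94, 0], 0], [[0, -0.94, 0], 0]]}}

```text
clock: 1.53
position: [0.3905, 0.0701, 0.2011]
eef_rot: [[-1.0, 0.011, -0.0], [0.011, 1.0, -0.005], [0.0, -0.005, -1.0]]
force: [-0.4, 1.0, 0.7]
opening: 0.0856
```

```bash
python3 -c "
from h import *
go((.43,-.158,.15,180))"
```

```text
at [0.3905 0.0701 0.2011] yaw 179.4 tilt [-0.    -0.005] F [-0.4  1.   0.7] op 0.0856 t 1.5 j6 -1.6
(0.43, -0.158, 0.15, 180) shift [-0.168 -0.91   0.209] turn -0.013
```

{"method": "arm_command", "body": {"steps": [[[-0.02, -0.12, 0], 0], [[-0.05, -0.28, 0.02], 0], [[-0.08, -0.44, 0.06], 0], [[-0.11, -0.6, 0.1], 0], [[-0.14, -0.76, 0.15], 0], [[-0.16, -0.87, 0.19], 0], [[-0.168, -0.91, 0.21], 0], [[-0.168, -0.91, 0.21], 0]]}}

```text
clock: 2.2
position: [0.4301, -0.1586, 0.1485]
eef_rot: [[-1.0, 0.013, -0.002], [0.013, 1.0, -0.003], [0.002, -0.003, -1.0]]
force: [-0.3, 0.5, -0.4]
opening: 0.0854
```

```bash
cat >> h.py <<'E'
def zblobs(c,lo,hi,minpx=300,show=True):
    """rects of blobs whose cloud height is in (lo,hi)"""
    P=cloud(c); out=[]
    m=((P[...,2]>lo)&(P[...,2]<hi)).astype(np.uint8)
    n,l,st,ce=cv2.connectedComponentsWithStats(m)
    for i in range(1,n):
        if st[i,4]>minpx:
            q=P[l==i]; zt=np.median(q[:,2]); r=cv2.minAreaRect(q[:,:2].astype(np.float32)*1000); e=cv2.minEnclosingCircle(q[:,:2].astype(np.float32)*1000)
            print('px',ce[i].round(),st[i,4],'z',round(zt*1000,1),'rect',np.round(r[0],1),np.round(r[1],1),round(r[2],1),'circ',np.round(e[0],1),round(e[1],1))
E
python3 - <<'E'
from h import *
c=cam('wrist','w1.png'); zblobs(c,.018,.034); go((.413,-.158,.15,180))
E
```

```text
px [319. 178.] 3799 z 25.6 rect [ 415.8 -161.2] [59.1 59.1] 88.4 circ [ 416.1 -161.1] 30.0
px [ 27. 237.] 1632 z 30.7 rect [ 469.5 -427. ] [35.2 50.3] 86.3 circ [ 468.9 -433.2] 25.3
px [144. 280.] 3859 z 30.5 rect [ 514.8 -324.5] [68.1 56.5] 23.2 circ [ 515.4 -324.9] 43.6
px [627. 295.] 946 z 25.5 rect [535.5 133.1] [41.5 24.4] 7.7 circ [534.4 139.8] 21.0
px [317. 305.] 2835 z 25.6 rect [ 543.7 -164.2] [54.9 54.2] 2.5 circ [ 543.5 -164.3] 37.4
at [ 0.43   -0.1572  0.149 ] yaw 179.3 tilt [-0.002 -0.003] F [-0.2  0.4 -0.1] op 0.0853 t 2.2 j6 -2.1
(0.413, -0.158, 0.15, 180) shift [ 0.068 -0.004 -0.004] turn -0.015
```

View pics/w1.png

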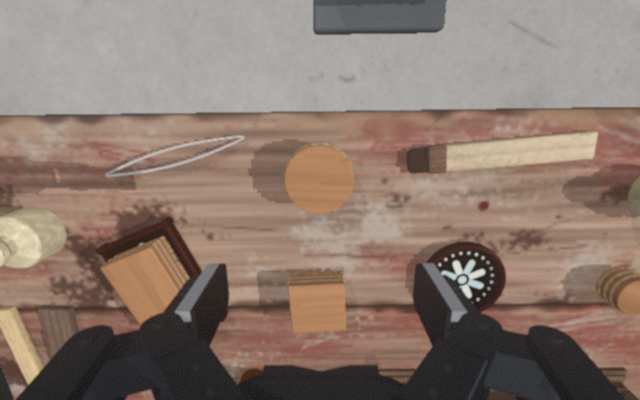

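The wrist view shows the round block at pixel (319,178). Depth puts it at (0.416,-0.161) with radius 30 mm and top at 25.6 mm, matching the sizes given. The square block is at (317,305) with sides at 2.5°. Descending on the round block.

{"method": "arm_command", "body": {"steps": [[[0.03, -0.01, 0.03], -0.01], [[0.058, -0.014, 0.12], -0.015], [[0.058, -0.014, 0.25], -0.015], [[0.058, -0.014, 0.38], -0.015], [[0.058, -0.014, 0.48], -0.015], [[0.058, -0.014, 0.54], -0.015], [[0.058, -0.014, 0.57], -0.015], [[0.058, -0.014, 0.57], -0.015]]}}

```text
clock: 2.92
position: [0.4135, -0.1585, 0.0053]
eef_rot: [[-1.0, -0.003, -0.005], [-0.003, 1.0, -0.0], [0.005, -0.0, -1.0]]
force: [0.2, -0.1, -0.4]
opening: 0.0856
```

Run:
```python
from h import *
c=cam('wrist','w2.png'); zblobs(c,.018,.034,1500); go((.4155,-.1605,.006,180))
```

```text
px [316. 286.] 13175 z 25.6 rect [ 415.6 -161.2] [59.1 60.1] 82.4 circ [ 415.8 -161.1] 30.4
at [ 0.4147 -0.1594  0.0065] yaw -179.9 tilt [-0.003 -0.002] F [-0.   0.1 -0.1] op 0.0857 t 3.0 j6 -2.13
(0.4155, -0.1605, 0.006, 180) shift [-0.003 -0.004  0.002] turn 0.003
```

View pics/w2.png

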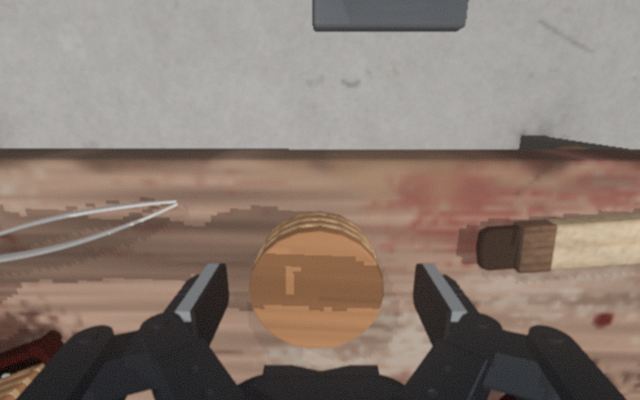

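The block at (316,286) sits between the pads at (210,290) and (430,290), so closing.

{"method": "arm_command", "body": {"steps": [[[0, 0, 0], 0], [[0, 0, 0], 0], [[0, 0, 0], 0], [[0, 0, 0], 0], [[0, 0, 0], 0], [[0, 0, 0], 0], [[0, 0, 0], 0], [[0, 0, 0], 0]], "claw": 0, "newtons": 40}}

```text
clock: 3.63
position: [0.4161, -0.1598, 0.0083]
eef_rot: [[-1.0, -0.002, -0.0], [-0.002, 1.0, -0.003], [0.0, -0.003, -1.0]]
force: [-1.1, 2.6, 5.3]
opening: 0.0583
```

Run:
```python
from h import *
c=cam('wrist','w3.png'); zblobs(c,.018,.034,1500); go((.4155,-.1605,.10,180),(.524,-.018,.10,180))
```

```text
px [321. 277.] 14241 z 25.6 rect [ 412.6 -162. ] [66.4 62.9] 49.3 circ [ 409.9 -160.6] 42.8
at [ 0.4161 -0.1598  0.0083] yaw -179.9 tilt [-0.    -0.003] F [-0.9  2.9  5. ] op 0.058 t 3.7 j6 -2.13
(0.4155, -0.1605, 0.1, 180) shift [ 0.002 -0.004 -0.367] turn 0.003
(0.524, -0.018, 0.1, 180) shift [-0.434  0.57   0.   ] turn 0.0
```

A 5 N upward force after closing: the fingertips may be lower than I assumed. Checking tip height from the cloud.

Run:
```python
from h import *
print(manip.grasp_offset)
c=cam('wrist','w4.png'); P=cloud(c); s=manip.sense(); q=(P-np.array(s['position']))
for sg in (1,-1):
    for x0 in (-.02,-.01,0,.01):
        m=(abs(q[...,0]-x0)<.004)&(sg*q[...,1]>.030)&(sg*q[...,1]<.055)&(P[...,2]>.03)
        if m.any(): print(sg,x0,m.sum(),'minz',np.nanpercentile(P[m][:,2],2).round(4),'y',q[m][:,1].min().round(3),q[m][:,1].max().round(3))
```

```text
0.0187
1 -0.02 117 minz 0.0776 y 0.03 0.033
1 -0.01 5168 minz 0.0336 y 0.03 0.055
1 0 1140 minz 0.0525 y 0.03 0.055
1 0.01 766 minz 0.0646 y 0.04 0.055
-1 -0.02 224 minz 0.078 y -0.034 -0.03
-1 -0.01 4913 minz 0.0332 y -0.055 -0.03
-1 0 1178 minz 0.0497 y -0.055 -0.03
-1 0.01 729 minz 0.0642 y -0.055 -0.03
```

View pics/w4.png

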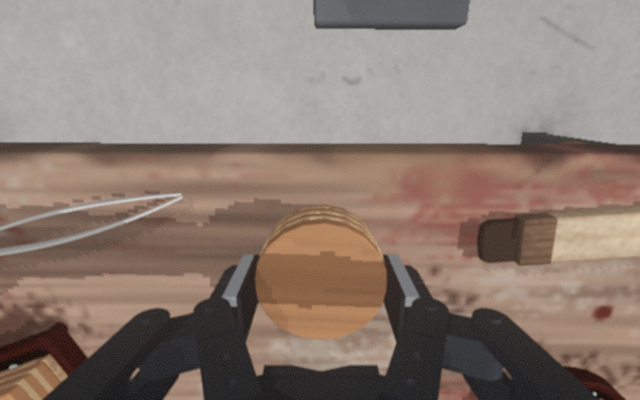

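Run:
```python
from h import *
c=cam('wrist'); P=cloud(c); s=manip.sense(); q=(P-np.array(s['position']))
for sg in (1,-1):
    m=(abs(q[...,0]+.011)<.003)&(sg*q[...,1]>.0315)&(sg*q[...,1]<.043)
    print(sg,np.histogram(P[m][:,2],bins=np.arange(-.004,.06,.004)))
go((.4155,-.1605,.10,180))
```

```text
1 (array([170,  80,   0,   0,   3,  32,  31,  36,  40,  43,  48,  53,  61,
        71, 124]), array([-0.004,  0.   ,  0.004,  0.008,  0.012,  0.016,  0.02 ,  0.024,
        0.028,  0.032,  0.036,  0.04 ,  0.044,  0.048,  0.052,  0.056]))
-1 (array([168,  72,   0,   0,   2,  36,  51,  51,  55,  67,  64,  70,  83,
       100, 119]), array([-0.004,  0.   ,  0.004,  0.008,  0.012,  0.016,  0.02 ,  0.024,
        0.028,  0.032,  0.036,  0.04 ,  0.044,  0.048,  0.052,  0.056]))
at [ 0.4161 -0.1598  0.0083] yaw -179.9 tilt [-0.    -0.003] F [-0.9  2.6  5.3] op 0.0581 t 3.8 j6 -2.13
(0.4155, -0.1605, 0.1, 180) shift [ 0.002 -0.004 -0.367] turn 0.003
```

The tips stand 7 mm behind the TCP, 15 mm above the bench, so they are clear of it. The force is only the pads swinging down against the block. Lifting and measuring the trays from there.

{"method": "arm_command", "body": {"steps": [[[0, 0, -0.03], 0], [[0, 0, -0.1], 0], [[0, 0, -0.22], 0], [[-0.05, 0.1, -0.36], 0], [[-0.12, 0.24, -0.48], 0], [[-0.17, 0.33, -0.54], 0], [[-0.18, 0.36, -0.56], 0], [[-0.18, 0.36, -0.56], 0]]}}

```text
clock: 4.45
position: [0.4636, -0.0683, 0.1515]
eef_rot: [[-1.0, -0.006, 0.007], [-0.006, 1.0, -0.005], [-0.007, -0.005, -1.0]]
force: [-0.5, -0.0, -0.4]
opening: 0.0585
```

```bash
cat >> h.py <<'E'
def dark(c,xy,half=.06,z=.012,vmax=60):
    """outline of a dark tray near xy: rim top plane; red lacquer sides excluded by low value"""
    hsv=cv2.cvtColor(c['image'],cv2.COLOR_RGB2HSV); P=cloud(c)
    m=((hsv[...,2]<vmax)&(abs(P[...,0]-xy[0])<half)&(abs(P[...,1]-xy[1])<half)&(P[...,2]>.007)&(P[...,2]<.016)).astype(np.uint8)
    v,u=np.where(m>0); q=P[v,u,:2].astype(np.float32)*1000
    r=cv2.minAreaRect(q); e=cv2.minEnclosingCircle(q)
    print('tray n',len(q),'rect',np.round(r[0],1),np.round(r[1],1),round(r[2],1),'circ',np.round(e[0],1),round(e[1],1)); return m,q
E
python3 - <<'E'
from h import *
c=cam('wrist','w5.png'); dark(c,(.524,-.018)); zblobs(c,.018,.034,1500); go((.524,-.018,.06,180))
E
```

```text
tray n 21 rect [529.2  16.6] [ 2.1 21.9] 83.4 circ [529.1  15.6] 10.9
px [576. 162.] 1977 z 31.6 rect [436.4 149.1] [45.2 49.8] 75.3 circ [437.4 151.9] 25.6
px [ 52. 256.] 6564 z 30.4 rect [ 528.4 -319.2] [96.5 57.4] 22.4 circ [ 527.8 -317.5] 54.4
px [213. 265.] 1867 z 25.5 rect [ 543.9 -164. ] [55.  54.6] 3.2 circ [ 543.9 -164. ] 37.8
at [ 0.4616 -0.069   0.1494] yaw -179.7 tilt [ 0.002 -0.005] F [ 0.5  0.1 -0.8] op 0.0584 t 4.5 j6 -1.91
(0.524, -0.018, 0.06, 180) shift [-0.25   0.205  0.357] turn 0.006
```

View pics/w5.png

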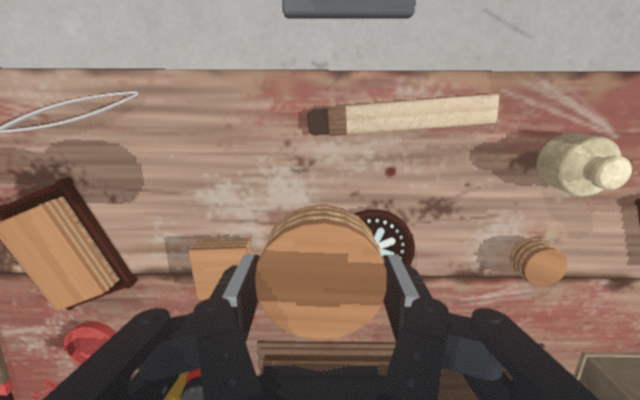

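The held block hides the round tray at (380,240), so I'm shifting left to see it clear.

{"method": "arm_command", "body": {"steps": [[[0.0, 0.1, 0], 0], [[0, 0.25, 0], 0], [[0, 0.4, 0], 0], [[0, 0.5, 0], 0], [[0, 0.54, 0], 0], [[0, 0.54, 0], 0]]}}

```text
clock: 5.0
position: [0.4594, 0.0664, 0.1473]
eef_rot: [[-1.0, -0.007, -0.001], [-0.007, 1.0, -0.005], [0.001, -0.005, -1.0]]
force: [1.1, 0.2, -0.8]
opening: 0.0582
```

Run:
```python
from h import *
c=cam('wrist','w6.png'); P=cloud(c); hsv=cv2.cvtColor(c['image'],cv2.COLOR_RGB2HSV)
for xy in ((.525,-.02),(.493,.28)):
    for vm in (45,60,80):
        hs=(abs(P[...,0]-xy[0])<.06)&(abs(P[...,1]-xy[1])<.06)&(hsv[...,2]<vm)&(P[...,2]<.05)
        n,l,st,ce=cv2.connectedComponentsWithStats(hs.astype(np.uint8)); i=1+st[1:,4].argmax()
        q=P[l==i]; k=q[:,2]>.0085; qq=q[k][:,:2].astype(np.float32)*1000
        r=cv2.minAreaRect(qq); e=cv2.minEnclosingCircle(qq); print(vm,ce[i].round(),k.sum(),np.round(r[0],1),np.round(r[1],1),round(r[2],1),'circ',np.round(e[0],1),round(e[1],1), 'z',np.percentile(q[:,2],[5,50,95]).round(4))
go((.525,-.02,.06,180))
```

```text
45 [217. 274.] 0 [0. 0.] [0. 0.] 0.0 circ [0. 0.] 0.0 z [0.0055 0.0056 0.0059]
60 [216. 249.] 0 [0. 0.] [0. 0.] 0.0 circ [0. 0.] 0.0 z [0.0039 0.005  0.006 ]
80 [223. 245.] 494 [513.7 -29.1] [47.3 81.9] 44.6 circ [525.2 -17.8] 41.0 z [0.004  0.0055 0.0119]
45 [577. 206.] 0 [0. 0.] [0. 0.] 0.0 circ [0. 0.] 0.0 z [0.0037 0.0044 0.0058]
60 [558. 232.] 253 [501.9 302.3] [46.3 89.2] 70.0 circ [494.6 282.1] 44.6 z [0.0038 0.0051 0.0103]
80 [549. 226.] 1371 [493.9 277.4] [78.1 75.1] 24.2 circ [493.5 277.9] 52.6 z [0.0037 0.0055 0.0121]
at [0.4598 0.0652 0.1475] yaw -179.7 tilt [-0.    -0.006] F [-0.7 -1.  -0.6] op 0.0584 t 5.0 j6 -1.62
(0.525, -0.02, 0.06, 180) shift [-0.259 -0.34   0.352] turn 0.007
```

View pics/w6.png

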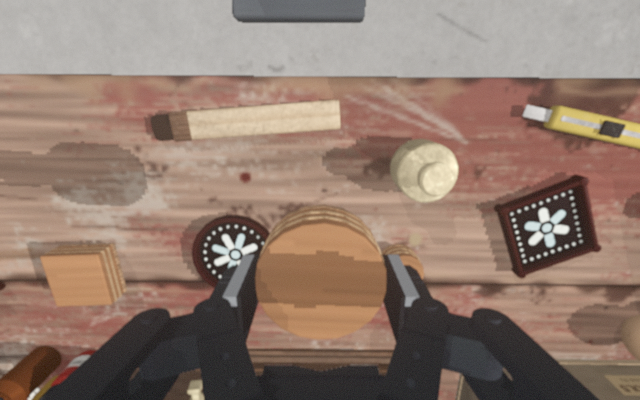

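In the wrist view the round tray at (233,250) fits a circle at (0.525,-0.018) with r 41.0, which is exact. The square tray at (548,228) is at (0.494,0.277), about 24°. Moving over the round tray.

{"method": "arm_command", "body": {"steps": [[[-0.05, -0.06, 0], 0], [[-0.14, -0.17, 0], 0], [[-0.22, -0.28, 0.05], 0], [[-0.257, -0.328, 0.16], 0], [[-0.26, -0.332, 0.28], 0.007], [[-0.26, -0.332, 0.38], 0.007], [[-0.26, -0.332, 0.43], 0.007], [[-0.26, -0.332, 0.45], 0.007], [[-0.26, -0.332, 0.45], 0.007]]}}

```text
clock: 5.8
position: [0.5234, -0.0198, 0.0335]
eef_rot: [[-1.0, 0.002, -0.005], [0.002, 1.0, -0.005], [0.005, -0.005, -1.0]]
force: [-0.8, 0.1, -0.0]
opening: 0.0582
```

Run:
```python
from h import *
go((.5252,-.018,.0135,180))
c=cam('wrist','w7.png'); go((.5252,-.018,.0135,180))
```

```text
at [ 0.5234 -0.0198  0.0335] yaw 179.9 tilt [-0.005 -0.005] F [-0.8  0.1 -0. ] op 0.0582 t 5.8 j6 -1.76
(0.5252, -0.018, 0.0135, 180) shift [-0.007  0.008  0.08 ] turn -0.003
at [ 0.5247 -0.0196  0.035 ] yaw 179.9 tilt [-0.002 -0.006] F [0.4 0.1 0. ] op 0.0581 t 5.8 j6 -1.76
(0.5252, -0.018, 0.0135, 180) shift [-0.002  0.007  0.086] turn -0.002
```

View pics/w7.png

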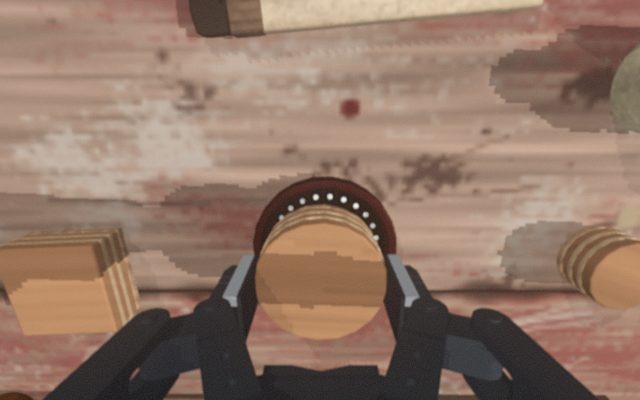

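The tray ring (253..396) lies about 3 px right of the block at (321,270), matching the 1.6 mm correction I computed. Lowering gently.

{"method": "arm_command", "body": {"steps": [[[-0.002, 0.007, 0.01], 0], [[-0.002, 0.007, 0.025], 0], [[-0.002, 0.007, 0.042], 0], [[-0.002, 0.007, 0.055], 0], [[-0.002, 0.007, 0.065], 0], [[-0.002, 0.007, 0.073], 0], [[-0.002, 0.007, 0.079], 0], [[-0.002, 0.007, 0.083], 0], [[-0.002, 0.007, 0.086], 0], [[-0.002, 0.007, 0.086], 0]]}}

```text
clock: 6.68
position: [0.5253, -0.0179, 0.0135]
eef_rot: [[-1.0, 0.001, -0.002], [0.001, 1.0, -0.006], [0.002, -0.006, -1.0]]
force: [-0.3, 0.6, -0.6]
opening: 0.0582
```

Run:
```python
from h import *
go((.5252,-.018,.0135,180))
```

```text
at [ 0.5253 -0.0179  0.0135] yaw 179.9 tilt [-0.002 -0.006] F [-0.3  0.6 -0.6] op 0.0582 t 6.7 j6 -1.76
(0.5252, -0.018, 0.0135, 180) shift [ 0.001 -0.     0.   ] turn -0.002
```

{"method": "arm_command", "body": {"steps": [[[0, 0, 0.002], 0], [[0, 0, 0.004], 0], [[0, 0, 0.004], 0]]}}

```text
clock: 6.93
position: [0.5255, -0.0179, 0.0134]
eef_rot: [[-1.0, 0.001, -0.002], [0.001, 1.0, -0.006], [0.002, -0.006, -1.0]]
force: [-2.6, -0.1, 5.9]
opening: 0.0585
```

{"method": "arm_command", "body": {"steps": [[[0, 0, 0.002], 0], [[0, 0, 0.004], 0], [[0, 0, 0.004], 0]]}}

```text
clock: 7.18
position: [0.5257, -0.018, 0.0133]
eef_rot: [[-1.0, 0.001, -0.002], [0.001, 1.0, -0.006], [0.002, -0.006, -1.0]]
force: [-2.9, 0.4, 8.0]
opening: 0.0583
```

Contact on the floor at 6–8 N. Opening, then rising.

{"method": "arm_command", "body": {"steps": [[[0, 0, 0], 0], [[0, 0, 0], 0], [[0, 0, 0], 0], [[0, 0, 0], 0], [[0, 0, 0], 0], [[0, 0, -0.01], 0], [[0, 0, -0.04], 0], [[0, 0, -0.1], 0], [[0, 0, -0.2], 0], [[0, 0, -0.34], 0]], "claw": 1}}

```text
clock: 8.02
position: [0.5232, -0.017, 0.0971]
eef_rot: [[-1.0, 0.001, -0.008], [0.001, 1.0, -0.005], [0.008, -0.005, -1.0]]
force: [0.9, -0.3, 0.3]
opening: 0.0856
```

Run:
```python
from h import *
go((.5252,-.018,.0135,180))
c=cam('wrist','w8.png'); zblobs(c,.018,.036,2000)
go((.5435,-.164,.15,182.5+0))
```

```text
at [ 0.5232 -0.017   0.0971] yaw 179.9 tilt [-0.008 -0.005] F [ 0.9 -0.3  0.3] op 0.0856 t 8.0 j6 -1.76
(0.5252, -0.018, 0.0135, 180) shift [-0.01  -0.002  0.334] turn -0.002
px [583.  87.] 4622 z 32.3 rect [438.  148.6] [49.4 44.2] 2.8 circ [437.4 151.7] 25.2
px [320. 219.] 5542 z 30.6 rect [525.6 -18.7] [59.1 59.6] 78.5 circ [525.7 -18.6] 30.1
px [540. 229.] 2572 z 25.5 rect [533.6 141. ] [39.8 39.2] 89.4 circ [534.4 140.9] 20.7
px [123. 240.] 5480 z 25.5 rect [ 544.2 -163.9] [54.5 55.6] 2.6 circ [ 543.8 -163.4] 38.1
px [320. 362.] 2473 z 24.8 rect [651.8 -18.3] [  4.8 176.2] 0.2 circ [651.7 -18.3] 88.1
at [ 0.53   -0.0181  0.1062] yaw 179.9 tilt [ 0.008 -0.008] F [ 2.2 -0.   3.6] op 0.0857 t 8.1 j6 -1.76
(0.5435, -0.164, 0.15, 182.5) shift [-0.056 -0.585 -0.17 ] turn -0.057
```

View pics/w8.png

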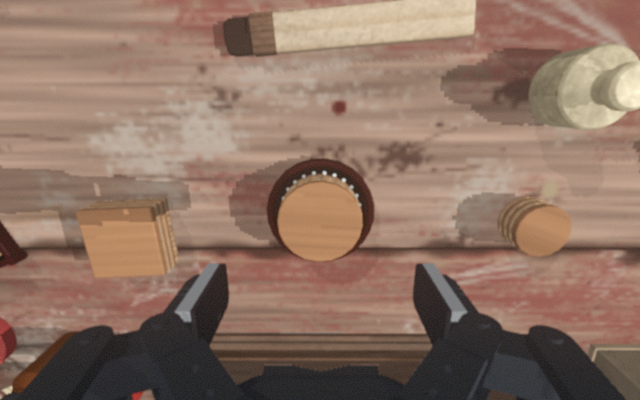

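The round block is flat in the tray: top at 30.6 mm (31 expected), centre (0.5257,-0.0186), within 1 mm of the tray centre. Next, the square block at (0.5437,-0.1637), sides at 2.6°.

{"method": "arm_command", "body": {"steps": [[[-0.01, -0.06, 0], -0.02], [[-0.03, -0.2, 0], -0.05], [[-0.05, -0.36, 0], -0.06], [[-0.055, -0.5, 0], -0.06], [[-0.055, -0.57, 0.03], -0.06], [[-0.055, -0.583, 0.1], -0.06], [[-0.055, -0.583, 0.16], -0.06], [[-0.055, -0.583, 0.2], -0.06], [[-0.055, -0.583, 0.2], -0.06]]}}

```text
clock: 8.82
position: [0.5421, -0.1635, 0.0552]
eef_rot: [[-0.999, -0.046, 0.004], [-0.046, 0.999, -0.006], [-0.004, -0.006, -1.0]]
force: [-0.7, 1.3, 0.3]
opening: 0.0853
```

Run:
```python
from h import *
c=cam('wrist','w9.png'); zblobs(c,.018,.036,4000)
go((.5437,-.1637,.0075,182.6))
```

```text
px [ 56. 204.] 15936 z 30.4 rect [ 528.4 -319.4] [96.6 57. ] 21.9 circ [ 528.1 -318.6] 54.7
px [577. 224.] 9759 z 30.5 rect [525.4 -19.3] [61.3 59.3] 84.3 circ [525.8 -18.9] 31.1
px [320. 239.] 7958 z 25.6 rect [ 544.2 -164.3] [54.8 54.2] 2.7 circ [ 543.7 -164.6] 37.7
at [ 0.543  -0.1636  0.0564] yaw -177.3 tilt [ 0.006 -0.007] F [-0.6  0.2  0.7] op 0.0852 t 8.9 j6 -2.06
(0.5437, -0.1637, 0.0075, 182.6) shift [-0.002  0.001  0.196] turn 0.001
```

{"method": "arm_command", "body": {"steps": [[[-0.003, -0.002, 0.03], 0], [[-0.003, -0.002, 0.09], 0], [[-0.003, -0.002, 0.14], 0], [[-0.003, -0.002, 0.18], 0], [[-0.003, -0.002, 0.194], 0], [[-0.003, -0.002, 0.196], 0], [[-0.003, -0.002, 0.196], 0]]}}

```text
clock: 9.45
position: [0.5441, -0.1643, 0.0073]
eef_rot: [[-0.999, -0.047, 0.006], [-0.047, 0.999, -0.007], [-0.005, -0.007, -1.0]]
force: [-0.2, -0.3, 0.3]
opening: 0.0856
```

{"method": "arm_command", "body": {"steps": [[[0, 0, 0], 0], [[0, 0, 0], 0], [[0, 0, 0], 0], [[0, 0, 0], 0], [[0, 0, 0], 0], [[0, 0, 0], 0], [[0, 0, 0], 0], [[0, 0, 0], 0]], "claw": 0, "newtons": 40}}

```text
clock: 10.12
position: [0.545, -0.1647, 0.0082]
eef_rot: [[-0.999, -0.047, 0.007], [-0.047, 0.999, -0.007], [-0.007, -0.008, -1.0]]
force: [-0.2, -0.2, 5.9]
opening: 0.0528
```

Run:
```python
from h import *
go((.46,-.1,.14,182.6),(.44,.12,.14,204.2),(.494,.2774,.05,204.2))
```

```text
at [ 0.545  -0.1647  0.0082] yaw -177.3 tilt [ 0.007 -0.007] F [-0.2 -0.2  5.9] op 0.0528 t 10.1 j6 -2.06
(0.46, -0.1, 0.14, 182.6) shift [ 0.324  0.27  -0.531] turn 0.002
(0.44, 0.12, 0.14, 204.2) shift [0.04  0.883 0.   ] turn -0.48
(0.494, 0.2774, 0.05, 204.2) shift [-0.455  0.486  0.36 ] turn -0.0
```

{"method": "arm_command", "body": {"steps": [[[0, 0, -0.03], 0], [[0, 0, -0.1], 0], [[0.03, 0.02, -0.22], 0], [[0.1, 0.08, -0.36], 0], [[0.2, 0.16, -0.48], 0], [[0.28, 0.23, -0.53], 0], [[0.32, 0.27, -0.53], 0], [[0.324, 0.27, -0.53], 0]]}}

```text
clock: 10.78
position: [0.4577, -0.0981, 0.1402]
eef_rot: [[-0.999, -0.048, 0.007], [-0.048, 0.999, -0.007], [-0.006, -0.007, -1.0]]
force: [0.5, -0.1, -1.0]
opening: 0.0535
```

{"method": "arm_command", "body": {"steps": [[[0, 0.1, 0], -0.05], [[0.01, 0.24, 0], -0.14], [[0.02, 0.38, 0], -0.24], [[0.03, 0.52, 0], -0.34], [[0.04, 0.66, 0], -0.42], [[0.04, 0.79, 0], -0.47], [[0.04, 0.87, 0], -0.48], [[0.04, 0.88, 0], -0.48], [[0.04, 0.88, 0], -0.48]]}}

```text
clock: 11.53
position: [0.437, 0.1218, 0.138]
eef_rot: [[-0.91, -0.415, 0.005], [-0.415, 0.91, -0.007], [-0.002, -0.009, -1.0]]
force: [0.7, -0.4, -0.4]
opening: 0.0531
```

Run:
```python
from h import *
c=cam('wrist','w10.png'); P=cloud(c); hsv=cv2.cvtColor(c['image'],cv2.COLOR_RGB2HSV); xy=(.494,.2774)
hs=(abs(P[...,0]-xy[0])<.062)&(abs(P[...,1]-xy[1])<.062)&(P[...,2]<.02)&(P[...,2]>.0085)
n,l,st,ce=cv2.connectedComponentsWithStats(hs.astype(np.uint8))
for i in range(1,n):
    if st[i,4]>150:
        q=P[l==i][:,:2].astype(np.float32)*1000; r=cv2.minAreaRect(q); print(ce[i].round(),st[i,4],np.round(r[0],1),np.round(r[1],1),round(r[2],1))
q=P[hs&(hsv[...,2]<90)][:,:2].astype(np.float32)*1000; r=cv2.minAreaRect(q); print('all',len(q),r)
zblobs(c,.028,.06,2000)
go((.494,.2774,.05,204.2))
```

```text
[461. 281.] 613 [472.7 272.7] [34.9 73.2] 24.1
all 558 ((473.20526123046875, 271.57952880859375), (34.87472152709961, 70.79753875732422), 24.07157325744629)
px [128. 224.] 3679 z 30.6 rect [525.7 -18.2] [58.9 60. ] 65.0 circ [526.2 -18.1] 30.6
px [ 50. 336.] 3257 z 43.7 rect [644.  -55.9] [ 21.8 103.2] 0.6 circ [651.8 -55.8] 51.6
px [605. 371.] 2339 z 34.7 rect [476.3 433.7] [44.8 49.3] 70.7 circ [477.5 435.4] 25.4
at [0.4372 0.1209 0.1381] yaw -155.6 tilt [ 0.006 -0.007] F [-0.1 -0.3 -1. ] op 0.0528 t 11.6 j6 -1.91
(0.494, 0.2774, 0.05, 204.2) shift [-0.465  0.479  0.349] turn 0.005
```

View pics/w10.png

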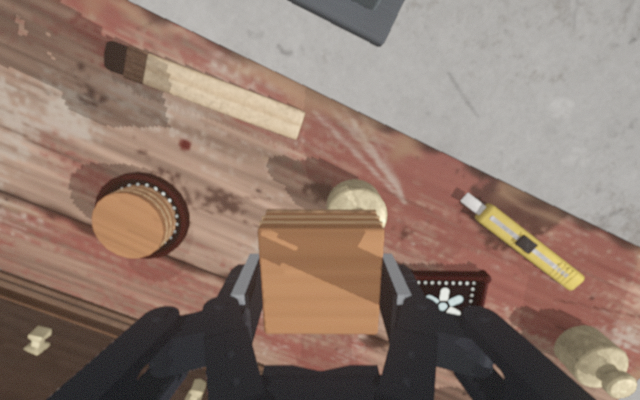

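The square block at (322,275) is held true to the jaws. The visible tray edge at (440,300) gives 24.1°. Going over the square tray.

{"method": "arm_command", "body": {"steps": [[[-0.05, 0.05, 0], 0], [[-0.15, 0.15, 0], 0], [[-0.26, 0.26, 0.02], 0], [[-0.36, 0.37, 0.07], 0], [[-0.44, 0.45, 0.15], 0], [[-0.469, 0.479, 0.25], 0.005], [[-0.469, 0.479, 0.33], 0.005], [[-0.469, 0.479, 0.38], 0.005], [[-0.469, 0.479, 0.4], 0.005], [[-0.469, 0.479, 0.4], 0.005]]}}

```text
clock: 12.42
position: [0.4941, 0.2758, 0.0355]
eef_rot: [[-0.913, -0.408, 0.002], [-0.408, 0.913, -0.009], [0.002, -0.009, -1.0]]
force: [0.8, -0.8, -1.1]
opening: 0.0531
```

Run:
```python
from h import *
c=cam('wrist','w11.png'); P=cloud(c); xy=(.494,.2774)
hs=(abs(P[...,0]-xy[0])<.062)&(abs(P[...,1]-xy[1])<.062)&(P[...,2]<.02)&(P[...,2]>.0085)
n,l,st,ce=cv2.connectedComponentsWithStats(hs.astype(np.uint8))
for i in range(1,n):
    if st[i,4]>150:
        q=P[l==i][:,:2].astype(np.float32)*1000; r=cv2.minAreaRect(q); print(ce[i].round(),st[i,4],np.round(r[0],1),np.round(r[1],1),round(r[2],1))
go((.495,.2778,.0132,204.2))
```

```text
[340. 198.] 2238 [477.3 271.5] [44.6 78.7] 21.6
at [0.4952 0.2764 0.037 ] yaw -155.9 tilt [ 0.005 -0.008] F [ 0.  -0.7 -0.8] op 0.0531 t 12.5 j6 -1.62
(0.495, 0.2778, 0.0132, 204.2) shift [-0.002  0.006  0.095] turn -0.003
```

View pics/w11.png

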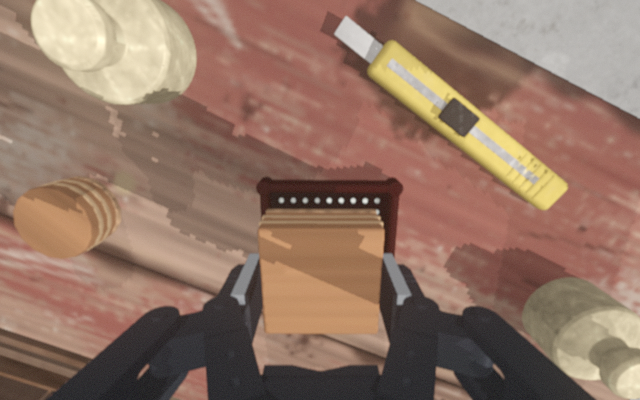

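The tray rim spans columns 258..403 (centre about 330), but the block is centred at 322. The tray therefore looks about 4 mm off in tool +y, so I'm checking by ray casting.

Run:
```python
from h import *
c=cam('wrist'); s=manip.sense(); R=np.array(s['eef_rot']); p=np.array(s['position'])
def t(uv,z): return ((onplane(c,uv,z)-p)@R*1000).round(1)
print('dots',t([(281,201),(377,201)],.005)); print('corners outer',t([(257,187),(403,187),(330,180)],.012))
hsv=cv2.cvtColor(c['image'],cv2.COLOR_RGB2HSV); w=((hsv[...,1]<60)&(hsv[...,2]>130)).astype(np.uint8); w[:190]=0; w[212:]=0; w[:,:265]=0; w[:,395:]=0
n,l,st,ce=cv2.connectedComponentsWithStats(w); uv=ce[1:][st[1:,4]>4]; print(uv.round(1).tolist()); T=t(uv,.005); print(T[:,:2].tolist(), T.mean(0))
P=cloud(c); q=(P-p)@R*1000; m=(P[...,2]>.045)&(P[...,2]<.07)&(abs(q[...,1])<26)&(abs(q[...,0])<40); Q=q[m]; print('block top tool frame x',np.percentile(Q[:,0],[1,99]).round(1),'y',np.percentile(Q[:,1],[1,99]).round(1),'z',np.median(P[m][:,2]))
go((.495,.2778,.0132,204.2))
```

```text
dots [[ 24.8 -23.5  33.1]
 [ 25.   31.1  32.6]]
corners outer [[ 34.9 -35.3  26.2]
 [ 35.1  43.3  25.5]
 [ 38.9   4.   25.8]]
[[281.0, 197.0], [292.9, 197.0], [304.6, 197.1], [317.0, 197.3], [328.5, 197.2], [340.6, 197.4], [352.4, 197.4], [364.3, 197.4], [376.1, 197.4], [281.3, 207.7], [328.5, 208.5], [375.5, 208.4]]
[[27.2, -23.5], [27.2, -16.7], [27.2, -10.1], [27.1, -3.0], [27.2, 3.5], [27.1, 10.4], [27.1, 17.0], [27.1, 23.8], [27.1, 30.5], [20.8, -23.5], [20.4, 3.6], [20.6, 30.5]] [25.50833333  3.54166667 32.89166667]
block top tool frame x [-24.3  28.7] y [-25.5  25.6] z 0.05436244271296329
at [0.496  0.2769 0.038 ] yaw -155.9 tilt [ 0.007 -0.007] F [-0.4 -0.3 -0.5] op 0.053 t 12.5 j6 -1.62
(0.495, 0.2778, 0.0132, 204.2) shift [0.002 0.006 0.099] turn -0.002
```

Run:
```python
from h import *
c=cam('wrist'); s=manip.sense(); R=np.array(s['eef_rot']); p=np.array(s['position'])
print(c['cx'],((onplane(c,[(259,234),(385,234),(264,333),(380,333)],p[2]+.0178)-p)@R*1000).round(1))
go((.495,.2778,.0132,204.2))
```

```text
320.4939208345583 [[ 25.7 -26.8 -17.7]
 [ 25.9  25.9 -18.2]
 [-24.6 -27.4 -17.4]
 [-24.1  26.7 -17.9]]
at [0.4964 0.2773 0.0386] yaw -155.9 tilt [ 0.008 -0.007] F [ 0.1  0.3 -0. ] op 0.053 t 12.6 j6 -1.62
(0.495, 0.2778, 0.0132, 204.2) shift [0.005 0.005 0.102] turn -0.002
```

Block centre is (0.7,-0.4) mm and tray centre (0.5,3.7) mm in the tool frame. I'm shifting about 3.7 mm in tool y and lowering.

{"method": "arm_command", "body": {"steps": [[[0, 0.008, 0], 0], [[0, 0.0145, 0.015], 0], [[0, 0.0145, 0.035], 0], [[0, 0.0145, 0.054], 0], [[0, 0.0145, 0.069], 0], [[0, 0.0145, 0.08], 0], [[0, 0.0145, 0.088], 0], [[0, 0.0145, 0.094], 0], [[0, 0.0145, 0.099], 0], [[0, 0.0145, 0.099], 0]]}}

```text
clock: 13.4
position: [0.495, 0.2804, 0.0135]
eef_rot: [[-0.913, -0.408, 0.008], [-0.409, 0.913, -0.007], [-0.004, -0.009, -1.0]]
force: [-0.5, -0.4, -0.2]
opening: 0.0528
```

{"method": "arm_command", "body": {"steps": [[[0, 0, 0.002], 0], [[0, 0, 0.004], 0], [[0, 0, 0.004], 0]]}}

```text
clock: 13.65
position: [0.4952, 0.2804, 0.0133]
eef_rot: [[-0.913, -0.409, 0.008], [-0.409, 0.913, -0.007], [-0.005, -0.009, -1.0]]
force: [-2.2, -1.2, 4.6]
opening: 0.053
```

Run:
```python
from h import *
c=cam('wrist','w12.png'); s=manip.sense(); R=np.array(s['eef_rot']); p=np.array(s['position'])
hsv=cv2.cvtColor(c['image'],cv2.COLOR_RGB2HSV); w=((hsv[...,1]<60)&(hsv[...,2]>130)).astype(np.uint8); w[:170]=0; w[240:]=0; w[:,:255]=0; w[:,405:]=0
n,l,st,ce=cv2.connectedComponentsWithStats(w); uv=ce[1:][st[1:,4]>4]; T=((onplane(c,uv,.005)-p)@R*1000).round(1); print(T.tolist())
go((.4964,.279,.0132,204.2))
```

```text
[[28.0, -27.3, 8.4], [28.0, -20.5, 8.3], [27.9, -13.8, 8.3], [27.9, -7.0, 8.2], [28.0, -0.2, 8.1], [28.0, 6.7, 8.1], [28.0, 13.3, 8.0], [28.0, 20.1, 8.0], [27.8, 26.7, 7.9]]
at [0.4952 0.2805 0.0133] yaw -155.9 tilt [ 0.008 -0.007] F [-1.6 -1.3  3.5] op 0.053 t 13.7 j6 -1.62
(0.4964, 0.279, 0.0132, 204.2) shift [-0.002 -0.007  0.   ] turn -0.002
```

The dot row is now centred (-27.3..26.7) and contact is 4–5 N. Releasing and rising.

{"method": "arm_command", "body": {"steps": [[[0, 0, 0], 0], [[0, 0, 0], 0], [[0, 0, 0], 0], [[0, 0, 0], 0], [[0, 0, 0], 0], [[0, 0, -0.01], 0], [[0, 0, -0.04], 0], [[0, 0, -0.1], 0], [[0, 0, -0.22], 0], [[0, 0, -0.36], 0]], "claw": 1}}

```text
clock: 14.53
position: [0.4925, 0.2802, 0.1025]
eef_rot: [[-0.913, -0.409, 0.003], [-0.409, 0.913, -0.009], [0.001, -0.009, -1.0]]
force: [0.7, 0.0, 0.5]
opening: 0.0855
```

{"method": "arm_command", "body": {"steps": [[[0, 0, -0.1], 0], [[0.05, 0.05, -0.2], 0], [[0.1, 0.1, -0.22], 0], [[0.1, 0.1, -0.22], 0]]}}

```text
clock: 14.87
position: [0.4588, 0.295, 0.1608]
eef_rot: [[-0.912, -0.41, 0.007], [-0.41, 0.912, -0.006], [-0.004, -0.008, -1.0]]
force: [-0.1, -0.8, -0.1]
opening: 0.0856
```

```bash
cat >> h.py <<'E'
def knobs(c):
    P=cloud(c); m=((P[...,2]>.050)&(P[...,2]<.060)).astype(np.uint8); n,l,st,ce=cv2.connectedComponentsWithStats(m)
    for i in range(1,n):
        if st[i,4]>150:
            q=P[l==i]; e=cv2.minEnclosingCircle(q[:,:2].astype(np.float32)*1000); print('knob px',ce[i].round(),st[i,4],'circ',np.round(e[0],1),round(e[1],1),'z',np.median(q[:,2]).round(4))
E
python3 - <<'E'
from h import *
c=cam('wrist','w13.png'); zblobs(c,.018,.036,1500); knobs(c)
go((.4765,.4355,.12,180))
E
```

```text
px [183.  99.] 2202 z 32.4 rect [437.1 154. ] [48.7 48.4] 24.5 circ [437.6 153.2] 25.2
px [137. 196.] 1604 z 25.5 rect [533.7 142.5] [39.8 39.4] 14.0 circ [534.3 142.3] 20.5
px [291. 218.] 3474 z 30.6 rect [494.7 279.1] [54.3 53.7] 24.2 circ [494.4 279.2] 37.6
px [ 71. 288.] 2089 z 26.8 rect [652.7 104.8] [142.5  36.6] 75.3 circ [668.9 100.5] 71.3
knob px [161. 100.] 1033 circ [437.7 153.1] 13.3 z 0.0543
knob px [463. 278.] 410 circ [476.9 436.8] 13.3 z 0.0543
knob px [ 63. 307.] 968 circ [648.3 125.8] 45.1 z 0.055
knob px [  9. 291.] 202 circ [648.4  74.4] 13.2 z 0.0553
knob px [238. 371.] 258 circ [652.3 290.9] 19.7 z 0.0538
at [0.4591 0.2941 0.1591] yaw -155.8 tilt [ 0.006 -0.007] F [ 0.4  0.3 -0.4] op 0.0852 t 14.9 j6 -1.57
(0.4765, 0.4355, 0.12, 180) shift [-0.295  0.489  0.153] turn 0.538
```

View pics/w13.png

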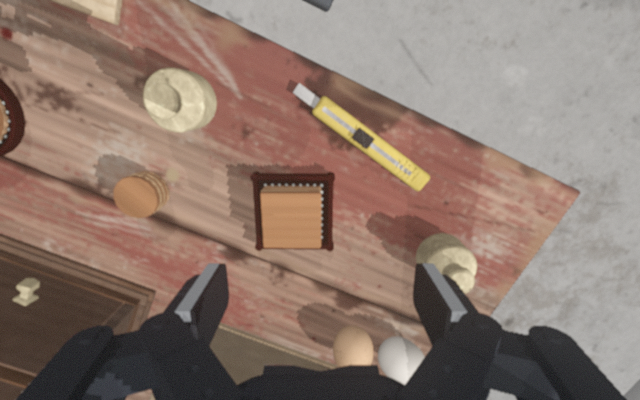

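The square block lies flat in its tray: top 30.6 mm, centre (0.4945,0.2791), 24.2° as the tray. Now weight 1: knob at pixel (463,278), (0.477,0.437), keeping the present yaw since the knob is round.

```bash
python3 -c "
from h import *
go((.4769,.4368,.10,204.2),(.4769,.4368,.04,204.2))"
```

```text
at [0.4591 0.2941 0.1591] yaw -155.8 tilt [ 0.006 -0.007] F [ 0.4  0.3 -0.4] op 0.0852 t 14.9 j6 -1.57
(0.4769, 0.4368, 0.1, 204.2) shift [-0.298  0.494  0.233] turn 0.0
(0.4769, 0.4368, 0.04, 204.2) shift [0.   0.   0.24] turn -0.0
```

{"method": "arm_command", "body": {"steps": [[[-0.04, 0.06, 0.0], 0], [[-0.12, 0.18, 0.02], 0], [[-0.2, 0.31, 0.06], 0], [[-0.27, 0.43, 0.12], 0], [[-0.298, 0.485, 0.18], 0], [[-0.298, 0.494, 0.22], 0], [[-0.298, 0.494, 0.233], 0], [[-0.298, 0.494, 0.233], 0]]}}

```text
clock: 15.58
position: [0.4757, 0.4349, 0.0973]
eef_rot: [[-0.912, -0.41, 0.002], [-0.41, 0.912, -0.011], [0.003, -0.011, -1.0]]
force: [-0.4, -0.4, 0.0]
opening: 0.0857
```

```bash
python3 -c "
from h import *
c=cam('wrist','w14.png'); knobs(c); go((.4769,.4368,.04,204.2))"
```

```text
knob px [324. 234.] 1259 circ [477.7 436.5] 13.4 z 0.0544
knob px [ 23. 357.] 660 circ [653.2 276.2] 18.3 z 0.0549
knob px [142. 396.] 168 circ [653.8 365.8] 8.9 z 0.055
at [0.4765 0.4351 0.0988] yaw -155.8 tilt [ 0.004 -0.009] F [-0.7 -0.7 -0.5] op 0.0856 t 15.6 j6 -1.38
(0.4769, 0.4368, 0.04, 204.2) shift [-0.004  0.008  0.235] turn -0.001
```

{"method": "arm_command", "body": {"steps": [[[-0.005, 0.007, 0.03], 0], [[-0.006, 0.007, 0.09], 0], [[-0.006, 0.007, 0.15], 0], [[-0.006, 0.007, 0.2], 0], [[-0.006, 0.007, 0.226], 0], [[-0.006, 0.007, 0.235], 0], [[-0.006, 0.007, 0.235], 0]]}}

```text
clock: 16.22
position: [0.4773, 0.4363, 0.0396]
eef_rot: [[-0.913, -0.409, 0.003], [-0.409, 0.913, -0.01], [0.001, -0.01, -1.0]]
force: [-0.2, -0.2, 0.2]
opening: 0.0851
```

{"method": "arm_command", "body": {"steps": [[[0, 0, 0], 0], [[0, 0, 0], 0], [[0, 0, 0], 0], [[0, 0, 0], 0], [[0, 0, 0], 0], [[0, 0, 0], 0], [[0, 0, 0], 0], [[0, 0, 0], 0], [[0, 0, 0], 0], [[0, 0, 0], 0]], "claw": 0, "newtons": 70}}

```text
clock: 17.05
position: [0.4777, 0.437, 0.0404]
eef_rot: [[-0.913, -0.409, 0.004], [-0.409, 0.913, -0.009], [-0.0, -0.01, -1.0]]
force: [-1.3, 1.7, 4.1]
opening: 0.0207
```

```bash
python3 -c "
from h import *
go((.4769,.4368,.12,204.2),(.4945,.2793,.12,204.2))"
```

```text
at [0.4777 0.437  0.0404] yaw -155.9 tilt [ 0.004 -0.009] F [-1.3  1.7  4.1] op 0.0207 t 17.1 j6 -1.37
(0.4769, 0.4368, 0.12, 204.2) shift [ 0.003 -0.002 -0.318] turn -0.001
(0.4945, 0.2793, 0.12, 204.2) shift [ 0.194 -0.603  0.   ] turn -0.0
```

Opening reads 20.7 mm on a 26 mm knob, so I'm checking this before lifting.

{"method": "arm_command", "body": {"steps": [[[0, 0, 0], 0], [[0, 0, 0], 0], [[0, 0, 0], 0], [[0, 0, 0], 0]]}}

```text
clock: 17.38
position: [0.4777, 0.437, 0.0404]
eef_rot: [[-0.913, -0.409, 0.004], [-0.409, 0.913, -0.009], [-0.0, -0.01, -1.0]]
force: [-2.1, 1.1, 3.2]
opening: 0.0206
```

```bash
python3 -c "
from h import *
c=cam('wrist'); cv2.imwrite('pics/w15.png',c['image'][120:400,120:520,::-1]); go((.4769,.4368,.12,204.2))"
```

```text
at [0.4777 0.437  0.0404] yaw -155.9 tilt [ 0.004 -0.009] F [-1.   1.1  2.9] op 0.0208 t 17.4 j6 -1.37
(0.4769, 0.4368, 0.12, 204.2) shift [ 0.003 -0.002 -0.318] turn -0.002
```

View pics/w15.png

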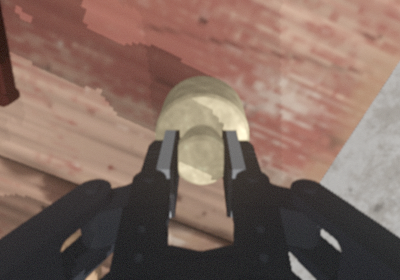

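The pads hold the knob (crop pixel (202,155)) on both sides, with the shorter reading coming from the tip grip. I'm lifting a little first to test the hold.

{"method": "arm_command", "body": {"steps": [[[0, 0, -0.005], 0], [[0, 0, -0.015], 0], [[0, 0, -0.03], 0], [[0, 0, -0.05], 0], [[0, 0, -0.06], 0], [[0, 0, -0.06], 0]]}}

```text
clock: 17.93
position: [0.478, 0.4373, 0.0561]
eef_rot: [[-0.913, -0.409, 0.005], [-0.409, 0.913, -0.008], [-0.001, -0.01, -1.0]]
force: [0.2, 0.4, -5.0]
opening: 0.0203
```

Run:
```python
from h import *
c=cam('wrist'); P=cloud(c); s=manip.sense(); p=np.array(s['position']); R=np.array(s['eef_rot']); q=(P-p)@R
m=(abs(q[...,1])<.008)&(q[...,0]>-.012)&(q[...,0]<.03)&(q[...,2]<.02)&(q[...,2]>-.03)
Q=q[m]*1000; k=Q[:,2]<-5; print('knob top tool z',np.median(Q[k][:,2]).round(1),k.sum(),'body top',np.median(Q[~k][:,2]).round(1),'body front x',Q[~k][:,0].max().round(1))
go((.4769,.4368,.12,204.2),(.4945,.2793,.12,204.2))
```

```text
knob top tool z -14.2 1794 body top 6.9 body front x 25.2
at [0.4779 0.4373 0.0559] yaw -155.9 tilt [ 0.005 -0.008] F [ 0.8  0.7 -5.2] op 0.0205 t 18.0 j6 -1.38
(0.4769, 0.4368, 0.12, 204.2) shift [ 0.004 -0.002 -0.257] turn -0.001
(0.4945, 0.2793, 0.12, 204.2) shift [ 0.194 -0.603  0.   ] turn -0.0
```

Holding: 5.2 N load, knob height unchanged, no slip. Carrying it to the square block.

{"method": "arm_command", "body": {"steps": [[[0, 0, -0.05], 0], [[0.0, -0.02, -0.15], 0], [[0.03, -0.1, -0.23], 0], [[0.08, -0.22, -0.257], 0], [[0.12, -0.35, -0.257], 0], [[0.16, -0.48, -0.257], 0], [[0.185, -0.57, -0.257], 0], [[0.196, -0.6, -0.25], 0], [[0.198, -0.605, -0.22], 0], [[0.198, -0.605, -0.18], 0]]}}

```text
clock: 18.82
position: [0.4956, 0.2799, 0.1034]
eef_rot: [[-0.913, -0.408, 0.008], [-0.408, 0.913, -0.006], [-0.005, -0.009, -1.0]]
force: [-0.4, 0.7, -4.2]
opening: 0.0207
```

Run:
```python
from h import *
c=cam('wrist'); zblobs(c,.0275,.0335,400); go((.4945,.2792,.0725,204.2))
```

```text
px [183.  55.] 2387 z 32.0 rect [437.3 154.3] [49.6 47.7] 11.5 circ [437.7 153.1] 25.2
px [322. 190.] 1989 z 30.6 rect [484.1 274.5] [30.8 54.1] 24.4 circ [484.9 274.8] 30.7
px [ 65. 311.] 909 z 30.5 rect [655.4 129.4] [106.3  40.4] 65.7 circ [673.1 121.4] 53.2
at [0.4933 0.2797 0.1   ] yaw -155.9 tilt [ 0.003 -0.008] F [-0.3  0.5 -7. ] op 0.0205 t 18.9 j6 -1.62
(0.4945, 0.2792, 0.0725, 204.2) shift [-0.004 -0.003  0.11 ] turn -0.002
```

{"method": "arm_command", "body": {"steps": [[[-0.004, -0.003, 0.015], 0], [[-0.004, -0.003, 0.04], 0], [[-0.004, -0.003, 0.065], 0], [[-0.004, -0.003, 0.082], 0], [[-0.004, -0.003, 0.094], 0], [[-0.004, -0.003, 0.102], 0], [[-0.004, -0.003, 0.107], 0], [[-0.004, -0.003, 0.109], 0], [[-0.004, -0.003, 0.109], 0]]}}

```text
clock: 19.62
position: [0.4948, 0.2792, 0.0729]
eef_rot: [[-0.913, -0.409, 0.003], [-0.409, 0.913, -0.008], [0.0, -0.009, -1.0]]
force: [-0.3, -1.0, -4.7]
opening: 0.0205
```

{"method": "arm_command", "body": {"steps": [[[0, 0, 0.002], 0], [[0, 0, 0.004], 0], [[0, 0, 0.004], 0]]}}

```text
clock: 19.87
position: [0.495, 0.2792, 0.0721]
eef_rot: [[-0.913, -0.408, 0.004], [-0.408, 0.913, -0.008], [-0.0, -0.009, -1.0]]
force: [0.7, -0.3, -4.8]
opening: 0.0203
```

{"method": "arm_command", "body": {"steps": [[[0, 0, 0.002], 0], [[0, 0, 0.003], 0], [[0, 0, 0.003], 0]]}}

```text
clock: 20.12
position: [0.4952, 0.2793, 0.0716]
eef_rot: [[-0.913, -0.408, 0.004], [-0.408, 0.913, -0.008], [-0.001, -0.009, -1.0]]
force: [0.0, 0.1, -3.8]
opening: 0.0205
```

{"method": "arm_command", "body": {"steps": [[[0, 0, 0.001], 0], [[0, 0, 0.002], 0], [[0, 0, 0.002], 0]]}}

```text
clock: 20.37
position: [0.4954, 0.2794, 0.0716]
eef_rot: [[-0.913, -0.408, 0.005], [-0.408, 0.913, -0.007], [-0.001, -0.009, -1.0]]
force: [-0.5, 0.0, -1.8]
opening: 0.0206
```

{"method": "arm_command", "body": {"steps": [[[0, 0, 0.001], 0], [[0, 0, 0.003], 0], [[0, 0, 0.003], 0]]}}

```text
clock: 20.62
position: [0.4957, 0.2796, 0.0715]
eef_rot: [[-0.913, -0.409, 0.005], [-0.409, 0.913, -0.007], [-0.002, -0.009, -1.0]]
force: [-1.1, 0.6, 1.9]
opening: 0.0206
```

{"method": "arm_command", "body": {"steps": [[[0, 0, 0], 0], [[0, 0, 0], 0], [[0, 0, 0], 0], [[0, 0, 0], 0], [[0, 0, 0], 0], [[0, 0, 0], 0]], "claw": 0.75}}

```text
clock: 21.12
position: [0.4958, 0.2797, 0.0716]
eef_rot: [[-0.913, -0.408, 0.006], [-0.408, 0.913, -0.007], [-0.002, -0.009, -1.0]]
force: [-0.3, -0.4, -0.7]
opening: 0.0639
```

{"method": "arm_command", "body": {"steps": [[[0, 0, 0], 0], [[0, 0, -0.02], 0], [[0, 0, -0.07], 0], [[0, 0, -0.15], 0], [[0.02, 0, -0.25], 0], [[0.05, 0, -0.33], 0], [[0.1, -0.05, -0.36], 0], [[0.13, -0.1, -0.36], 0], [[0.13, -0.1, -0.36], 0]]}}

```text
clock: 21.87
position: [0.476, 0.2423, 0.163]
eef_rot: [[-0.913, -0.407, 0.007], [-0.407, 0.913, -0.008], [-0.003, -0.01, -1.0]]
force: [-0.7, -0.3, 0.2]
opening: 0.0642
```

```bash
sed -i 's/def knobs(c):/def knobs(c,a=.050,b=.060):/; s/(P\[...,2\]>.050)&(P\[...,2\]<.060)/(P[...,2]>a)\&(P[...,2]<b)/' h.py
python3 - <<'E'
from h import *
c=cam('wrist','w16.png'); knobs(c); knobs(c,.08,.092); zblobs(c,.062,.0715)
go((.4377,.1531,.12,204.2),(.4377,.1531,.04,204.2))
E
```

```text
knob px [236. 109.] 973 circ [437.7 152.9] 13.1 z 0.0543
knob px [349. 215.] 215 circ [487.9 274.5] 23.0 z 0.0554
knob px [ 42. 284.] 799 circ [649.7  45.3] 41.8 z 0.0551
knob px [107. 302.] 435 circ [641.7 105. ] 22.4 z 0.0555
knob px [256. 360.] 188 circ [652.5 252.1] 16.9 z 0.0543
knob px [356. 252.] 873 circ [495.8 279.3] 13.2 z 0.0853
knob px [ 51. 319.] 1445 circ [650.8  75.4] 44.4 z 0.0859
px [353. 234.] 1462 z 64.1 rect [494. 278.] [44.5 47.8] 39.5 circ [495.2 279.2] 24.3
px [ 59. 301.] 1147 z 66.7 rect [650.9  67.6] [  5.2 106.1] 0.5 circ [650.9  67.6] 53.0
at [0.4758 0.243  0.1621] yaw -156.0 tilt [ 0.006 -0.007] F [ 0.6  0.5 -0.5] op 0.0639 t 21.9 j6 -1.67
(0.4377, 0.1531, 0.12, 204.2) shift [ 0.286 -0.265  0.17 ] turn -0.004
(0.4377, 0.1531, 0.04, 204.2) shift [0.   0.   0.32] turn -0.0
```

Weight 1 stands on the square block: knob (0.4958,0.2793), top at 85.3 mm, 1 mm off the block centre. Next is weight 2 at (0.4377,0.153).

{"method": "arm_command", "body": {"steps": [[[0.04, -0.04, 0.0], 0], [[0.12, -0.11, 0.02], 0], [[0.21, -0.19, 0.06], 0], [[0.27, -0.25, 0.13], 0], [[0.286, -0.265, 0.21], 0], [[0.286, -0.265, 0.26], 0], [[0.286, -0.265, 0.27], 0], [[0.286, -0.265, 0.27], 0]], "claw": 1}}

```text
clock: 22.58
position: [0.4366, 0.1528, 0.0934]
eef_rot: [[-0.914, -0.406, 0.002], [-0.406, 0.914, -0.007], [0.001, -0.007, -1.0]]
force: [0.2, -0.4, 0.6]
opening: 0.0855
```

```bash
python3 -c "
from h import *
c=cam('wrist'); knobs(c); go((.4377,.1531,.04,204.2))"
```

```text
knob px [322. 234.] 1310 circ [437.5 152.7] 13.3 z 0.0543
at [0.4377 0.1531 0.0945] yaw -156.0 tilt [ 0.005 -0.007] F [0.3 0.2 0.6] op 0.0854 t 22.6 j6 -1.83
(0.4377, 0.1531, 0.04, 204.2) shift [0.    0.002 0.218] turn -0.004
```

{"method": "arm_command", "body": {"steps": [[[0, 0, 0.03], 0], [[0, 0, 0.09], 0], [[0, 0, 0.15], 0], [[0, 0, 0.19], 0], [[0, 0, 0.21], 0], [[0, 0, 0.218], 0], [[0, 0, 0.218], 0]]}}

```text
clock: 23.22
position: [0.438, 0.1529, 0.0399]
eef_rot: [[-0.913, -0.407, 0.004], [-0.407, 0.913, -0.007], [-0.001, -0.008, -1.0]]
force: [0.0, 0.7, -0.6]
opening: 0.0854
```

{"method": "arm_command", "body": {"steps": [[[0, 0, 0], 0], [[0, 0, 0], 0], [[0, 0, 0], 0], [[0, 0, 0], 0], [[0, 0, 0], 0], [[0, 0, 0], 0], [[0, 0, 0], 0], [[0, 0, 0], 0], [[0, 0, 0], 0], [[0, 0, 0], 0]], "claw": 0, "newtons": 70}}

```text
clock: 24.05
position: [0.4385, 0.1533, 0.0406]
eef_rot: [[-0.913, -0.407, 0.005], [-0.407, 0.913, -0.006], [-0.002, -0.008, -1.0]]
force: [-1.1, 3.0, 5.7]
opening: 0.0204
```

```bash
python3 -c "
from h import *
go((.4377,.1531,.12,204),(.5256,-.0187,.12,204),(.5256,-.0187,.10,204))"
```

```text
at [0.4385 0.1533 0.0406] yaw -156.0 tilt [ 0.005 -0.006] F [-1.1  3.   5.7] op 0.0204 t 24.1 j6 -1.83
(0.4377, 0.1531, 0.12, 204) shift [ 0.002 -0.002 -0.318] turn 0.0
(0.5256, -0.0187, 0.12, 204) shift [-0.042 -0.771  0.   ] turn 0.0
(0.5256, -0.0187, 0.1, 204) shift [0.   0.   0.08] turn 0.0
```

{"method": "arm_command", "body": {"steps": [[[0, 0, -0.01], 0], [[0, 0, -0.04], 0], [[0, 0, -0.1], 0], [[0, 0, -0.19], 0], [[0, -0.02, -0.27], 0], [[-0.01, -0.1, -0.31], 0], [[-0.015, -0.22, -0.318], 0], [[-0.02, -0.35, -0.318], 0], [[-0.025, -0.44, -0.318], 0], [[-0.027, -0.48, -0.318], 0]]}}

```text
clock: 24.88
position: [0.4936, 0.0441, 0.1207]
eef_rot: [[-0.914, -0.405, 0.005], [-0.405, 0.914, -0.008], [-0.001, -0.009, -1.0]]
force: [1.1, 0.8, -6.1]
opening: 0.0205
```

```bash
python3 -c "
from h import *
go((.5256,-.0187,.10,204))"
```

```text
at [0.4936 0.0441 0.1207] yaw -156.1 tilt [ 0.005 -0.008] F [ 1.1  0.8 -6.1] op 0.0205 t 24.9 j6 -2.07
(0.5256, -0.0187, 0.1, 204) shift [-0.015 -0.281  0.085] turn -0.003
```

{"method": "arm_command", "body": {"steps": [[[-0.003, -0.05, 0], 0], [[-0.007, -0.13, 0], 0], [[-0.012, -0.21, 0.02], 0], [[-0.015, -0.265, 0.05], 0], [[-0.015, -0.28, 0.08], 0], [[-0.015, -0.281, 0.085], 0], [[-0.015, -0.281, 0.085], 0]]}}

```text
clock: 25.47
position: [0.5233, -0.0179, 0.0981]
eef_rot: [[-0.915, -0.404, -0.0], [-0.404, 0.915, -0.006], [0.003, -0.005, -1.0]]
force: [-0.0, 0.7, -7.3]
opening: 0.0208
```

Run:
```python
from h import *
c=cam('wrist'); zblobs(c,.0275,.0335,400); P=cloud(c); s=manip.sense(); p=np.array(s['position']); R=np.array(s['eef_rot']); q=(P-p)@R
m=(abs(q[...,1])<.008)&(q[...,0]>-.012)&(q[...,0]<.03)&(q[...,2]<.02)&(q[...,2]>-.03)
Q=q[m]*1000; k=Q[:,2]<-5; print('knob top tool z',np.median(Q[k][:,2]).round(1),'body front x',Q[~k][:,0].max().round(1))
# fit circle to visible rim arc of round block top
m=(P[...,2]>.0275)&(P[...,2]<.0335)&(np.hypot(P[...,0]-.5257,P[...,1]+.0187)<.036); A=P[m][:,:2]*1000
h=cv2.convexHull(A.astype(np.float32))[:,0]; d=h-[525.7,-18.7]; h=h[d@R[:2,0]>5]; M=np.c_[2*h,np.ones(len(h))]; x=np.linalg.lstsq(M,(h**2).sum(1),rcond=None)[0]; print('circ',x[:2].round(1),np.sqrt(x[2]+x[0]**2+x[1]**2).round(1))
go((.5257,-.0187,.0725,204))
```

```text
px [315. 196.] 1254 z 30.5 rect [514.7 -26.3] [32.5 59.4] 33.1 circ [525.2 -19.6] 29.8
px [ 60. 282.] 453 z 30.6 rect [ 653.3 -179. ] [44.  20.3] 60.9 circ [ 662.2 -183.9] 22.0
knob top tool z -13.1 body front x 27.0
circ [525.7 -18.8] 29.6
at [ 0.5239 -0.0177  0.0988] yaw -156.1 tilt [ 0.001 -0.006] F [-0.2 -0.  -5.8] op 0.0205 t 25.5 j6 -2.18
(0.5257, -0.0187, 0.0725, 204) shift [-0.005 -0.006  0.105] turn -0.002
```

{"method": "arm_command", "body": {"steps": [[[-0.004, -0.003, 0.015], 0], [[-0.008, -0.006, 0.04], 0], [[-0.008, -0.006, 0.065], 0], [[-0.008, -0.006, 0.08], 0], [[-0.008, -0.006, 0.092], 0], [[-0.008, -0.006, 0.1], 0], [[-0.008, -0.006, 0.105], 0], [[-0.008, -0.006, 0.106], 0], [[-0.008, -0.006, 0.106], 0]]}}

```text
clock: 26.27
position: [0.5264, -0.0185, 0.0724]
eef_rot: [[-0.914, -0.405, 0.002], [-0.405, 0.914, -0.006], [0.001, -0.007, -1.0]]
force: [0.2, 0.5, -6.4]
opening: 0.0206
```

{"method": "arm_command", "body": {"steps": [[[0, 0, 0.001], 0], [[0, 0, 0.002], 0], [[0, 0, 0.002], 0]]}}

```text
clock: 26.52
position: [0.5266, -0.0186, 0.0721]
eef_rot: [[-0.914, -0.405, 0.002], [-0.405, 0.914, -0.007], [0.001, -0.007, -1.0]]
force: [-0.3, -0.5, -6.0]
opening: 0.0202
```

{"method": "arm_command", "body": {"steps": [[[0, 0, 0.001], 0], [[0, 0, 0.002], 0], [[0, 0, 0.002], 0]]}}

```text
clock: 26.77
position: [0.5268, -0.0186, 0.0718]
eef_rot: [[-0.914, -0.405, 0.002], [-0.405, 0.914, -0.007], [0.0, -0.007, -1.0]]
force: [-1.5, 0.7, -4.4]
opening: 0.0207
```

{"method": "arm_command", "body": {"steps": [[[0.001, 0, 0.001], 0], [[0.001, 0, 0.003], 0], [[0.001, 0, 0.003], 0]]}}

```text
clock: 27.02
position: [0.527, -0.0185, 0.0718]
eef_rot: [[-0.914, -0.405, 0.003], [-0.405, 0.914, -0.006], [-0.0, -0.007, -1.0]]
force: [-0.6, 1.5, -0.5]
opening: 0.0207
```

{"method": "arm_command", "body": {"steps": [[[0.001, 0, 0.001], 0], [[0.001, 0, 0.003], 0], [[0.001, 0, 0.003], 0]]}}

```text
clock: 27.27
position: [0.5271, -0.0185, 0.0717]
eef_rot: [[-0.914, -0.405, 0.004], [-0.405, 0.914, -0.006], [-0.001, -0.007, -1.0]]
force: [-2.0, 1.5, 2.8]
opening: 0.0207
```

{"method": "arm_command", "body": {"steps": [[[0, 0, 0], 0], [[0, 0, 0], 0], [[0, 0, 0], 0], [[0, 0, 0], 0], [[0, 0, 0], 0], [[0, 0, 0], 0]], "claw": 0.75}}

```text
clock: 27.77
position: [0.5273, -0.0186, 0.0718]
eef_rot: [[-0.914, -0.405, 0.004], [-0.405, 0.914, -0.006], [-0.001, -0.008, -1.0]]
force: [0.2, 0.3, 0.4]
opening: 0.0637
```

{"method": "arm_command", "body": {"steps": [[[0, 0, 0], 0], [[0, 0, -0.02], 0], [[0, 0, -0.07], 0], [[0, 0, -0.15], 0], [[0.02, 0, -0.25], 0], [[0.05, 0, -0.33], 0], [[0.1, -0.05, -0.36], 0], [[0.13, -0.1, -0.36], 0], [[0.13, -0.1, -0.36], 0]]}}

```text
clock: 28.52
position: [0.5079, -0.0561, 0.1636]
eef_rot: [[-0.915, -0.403, 0.007], [-0.403, 0.915, -0.008], [-0.003, -0.011, -1.0]]
force: [-1.4, 0.3, -0.8]
opening: 0.064
```

Run:
```python
from h import *
c=cam('wrist'); knobs(c,.08,.092)
go((.47,-.25,.16,182),(.4675,-.433,.10,182))
```

```text
knob px [357. 250.] 871 circ [526.1 -19.4] 13.2 z 0.0854
knob px [ 40. 282.] 264 circ [ 654.3 -238. ] 7.3 z 0.0872
knob px [259. 358.] 344 circ [651.6 -48.5] 20.5 z 0.0845
at [ 0.5076 -0.0549  0.1628] yaw -156.2 tilt [ 0.006 -0.007] F [ 0.8  0.8 -0.4] op 0.0641 t 28.6 j6 -2.26
(0.47, -0.25, 0.16, 182) shift [ 0.452 -0.653  0.016] turn 0.484
(0.4675, -0.433, 0.1, 182) shift [ 0.036 -0.731  0.24 ] turn 0.0
```

Weight 2 stands at (0.5261,-0.0194), top 85.4 mm, within 1 mm of the round block's centre. Now weight 3.

{"method": "arm_command", "body": {"steps": [[[0.04, -0.06, 0], 0.06], [[0.12, -0.18, 0], 0.18], [[0.21, -0.3, 0], 0.3], [[0.3, -0.43, 0], 0.42], [[0.38, -0.55, 0], 0.484], [[0.44, -0.63, 0.01], 0.484], [[0.452, -0.653, 0.016], 0.484], [[0.452, -0.653, 0.016], 0.484]], "claw": 1}}

```text
clock: 29.23
position: [0.4696, -0.2507, 0.1591]
eef_rot: [[-0.999, -0.032, 0.005], [-0.032, 0.999, -0.005], [-0.005, -0.006, -1.0]]
force: [0.3, 0.5, -0.1]
opening: 0.0851
```

{"method": "arm_command", "body": {"steps": [[[0, -0.08, 0], 0], [[0.01, -0.22, 0.02], 0], [[0.02, -0.36, 0.05], 0], [[0.03, -0.5, 0.1], 0], [[0.036, -0.62, 0.15], 0], [[0.036, -0.7, 0.19], 0], [[0.036, -0.727, 0.22], 0], [[0.036, -0.731, 0.23], 0], [[0.036, -0.731, 0.23], 0]]}}

```text
clock: 29.98
position: [0.4668, -0.4315, 0.1012]
eef_rot: [[-0.999, -0.033, 0.003], [-0.033, 0.999, -0.002], [-0.003, -0.002, -1.0]]
force: [-0.3, 0.6, 0.3]
opening: 0.0852
```

Run:
```python
from h import *
c=cam('wrist'); knobs(c); zblobs(c,.0275,.0335,3000)
go((.4675,-.433,.04,182))
```

```text
knob px [316. 230.] 1220 circ [ 469.  -434.7] 13.3 z 0.0544
px [470. 271.] 3914 z 30.7 rect [ 525.6 -320.9] [91.9 53.7] 22.5 circ [ 525.9 -321.2] 52.6
at [ 0.4672 -0.4315  0.1021] yaw -178.1 tilt [ 0.004 -0.003] F [ 1.4  0.5 -0. ] op 0.0855 t 30.0 j6 -2.49
(0.4675, -0.433, 0.04, 182) shift [-0.    -0.005  0.248] turn -0.002
```

{"method": "arm_command", "body": {"steps": [[[-0.004, -0.008, 0.03], 0], [[-0.007, -0.013, 0.09], 0], [[-0.007, -0.013, 0.15], 0], [[-0.007, -0.013, 0.2], 0], [[-0.007, -0.013, 0.23], 0], [[-0.007, -0.013, 0.246], 0], [[-0.007, -0.013, 0.248], 0], [[-0.007, -0.013, 0.248], 0]]}}

```text
clock: 30.7
position: [0.4693, -0.4349, 0.04]
eef_rot: [[-0.999, -0.034, 0.004], [-0.034, 0.999, -0.003], [-0.004, -0.003, -1.0]]
force: [0.3, -0.2, 0.1]
opening: 0.0854
```

{"method": "arm_command", "body": {"steps": [[[0, 0, 0], 0], [[0, 0, 0], 0], [[0, 0, 0], 0], [[0, 0, 0], 0], [[0, 0, 0], 0], [[0, 0, 0], 0], [[0, 0, 0], 0], [[0, 0, 0], 0], [[0, 0, 0], 0], [[0, 0, 0], 0]], "claw": 0, "newtons": 70}}

```text
clock: 31.53
position: [0.4695, -0.4348, 0.0406]
eef_rot: [[-0.999, -0.034, 0.004], [-0.034, 0.999, -0.003], [-0.004, -0.003, -1.0]]
force: [-0.5, 3.0, 5.0]
opening: 0.0211
```

{"method": "arm_command", "body": {"steps": [[[0, 0, -0.01], 0], [[0, 0, -0.04], 0], [[0, 0, -0.1], 0], [[0, 0, -0.19], 0], [[0, 0, -0.27], 0], [[0, 0, -0.31], 0], [[0, 0, -0.318], 0], [[0, 0, -0.318], 0]]}}

```text
clock: 32.2
position: [0.4691, -0.4346, 0.1201]
eef_rot: [[-0.999, -0.034, 0.004], [-0.034, 0.999, -0.003], [-0.004, -0.003, -1.0]]
force: [-0.0, -0.2, -6.2]
opening: 0.0216
```

Run:
```python
from h import *
c=cam('wrist','w17.png'); zblobs(c,.0275,.0335,2000); P=cloud(c); s=manip.sense(); p=np.array(s['position']); R=np.array(s['eef_rot']); q=(P-p)@R
m=(abs(q[...,1])<.008)&(q[...,0]>-.012)&(q[...,0]<.03)&(q[...,2]<.02)&(q[...,2]>-.03)
Q=q[m]*1000; k=Q[:,2]<-5; print('knob top tool z',np.median(Q[k][:,2]).round(1),'body front x',Q[~k][:,0].max().round(1))
go((.528,-.319,.105,182))
```

```text
px [ 18. 112.] 2067 z 32.3 rect [ 406.9 -643.5] [30.8 56.8] 74.4 circ [ 405.5 -649.8] 29.0
px [459. 271.] 6113 z 30.7 rect [ 528.2 -320.1] [97.5 54.1] 22.0 circ [ 527.6 -320. ] 54.1
knob top tool z -15.0 body front x 25.1
at [ 0.4685 -0.4339  0.1189] yaw -178.1 tilt [ 0.003 -0.001] F [-0.7  0.1 -6.7] op 0.0215 t 32.2 j6 -2.49
(0.528, -0.319, 0.105, 182) shift [-0.253  0.451  0.056] turn -0.002
```

{"method": "arm_command", "body": {"steps": [[[-0.03, 0.05, 0], 0], [[-0.08, 0.14, 0], 0], [[-0.14, 0.25, 0], 0], [[-0.2, 0.36, 0.01], 0], [[-0.24, 0.43, 0.03], 0], [[-0.254, 0.446, 0.06], 0], [[-0.254, 0.447, 0.075], 0], [[-0.254, 0.447, 0.075], 0]]}}

```text
clock: 32.92
position: [0.5267, -0.3185, 0.0972]
eef_rot: [[-0.999, -0.035, -0.002], [-0.035, 0.999, 0.001], [0.002, 0.002, -1.0]]
force: [-0.2, 0.2, -6.7]
opening: 0.0211
```

Run:
```python
from h import *
c=cam('wrist','w18.png'); P=cloud(c); m=(P[...,2]>.0275)&(P[...,2]<.0335)&(abs(P[...,0]-.528)<.08)&(abs(P[...,1]+.32)<.08)
r=cv2.minAreaRect(P[m][:,:2].astype(np.float32)*1000); print(m.sum(),r)
go((.5285,-.320,.0725,182))
```

```text
4042 ((527.8674926757812, -320.0697937011719), (95.00554656982422, 54.04767608642578), 22.100414276123047)
at [ 0.5269 -0.3197  0.0982] yaw -178.1 tilt [-0.001  0.   ] F [-0.3 -0.8 -5.9] op 0.0216 t 33.0 j6 -2.29
(0.5285, -0.32, 0.0725, 182) shift [-0.006 -0.002  0.103] turn -0.001
```

{"method": "arm_command", "body": {"steps": [[[-0.003, -0.001, 0.015], 0], [[-0.005, -0.002, 0.04], 0], [[-0.005, -0.002, 0.065], 0], [[-0.005, -0.002, 0.08], 0], [[-0.005, -0.002, 0.091], 0], [[-0.005, -0.002, 0.098], 0], [[-0.005, -0.002, 0.102], 0], [[-0.005, -0.002, 0.103], 0], [[-0.005, -0.002, 0.103], 0]]}}

```text
clock: 33.72
position: [0.5283, -0.3202, 0.0726]
eef_rot: [[-0.999, -0.034, -0.0], [-0.034, 0.999, 0.0], [0.0, 0.0, -1.0]]
force: [0.4, -0.3, -6.4]
opening: 0.0211
```

{"method": "arm_command", "body": {"steps": [[[0, 0, 0.001], 0], [[0, 0, 0.003], 0], [[0, 0, 0.003], 0]]}}

```text
clock: 33.97
position: [0.5284, -0.3203, 0.0721]
eef_rot: [[-0.999, -0.034, -0.0], [-0.034, 0.999, -0.0], [0.0, -0.0, -1.0]]
force: [0.3, -0.9, -5.9]
opening: 0.0212
```

{"method": "arm_command", "body": {"steps": [[[0, 0, 0.001], 0], [[0, 0, 0.002], 0], [[0, 0, 0.002], 0]]}}

```text
clock: 34.22
position: [0.5286, -0.3203, 0.0718]
eef_rot: [[-0.999, -0.034, 0.0], [-0.034, 0.999, -0.0], [-0.0, -0.0, -1.0]]
force: [-0.3, 0.6, -5.9]
opening: 0.0211
```

{"method": "arm_command", "body": {"steps": [[[0, 0, 0.001], 0], [[0, 0, 0.002], 0], [[0, 0, 0.002], 0]]}}

```text
clock: 34.47
position: [0.5287, -0.3203, 0.0718]
eef_rot: [[-0.999, -0.034, 0.001], [-0.034, 0.999, -0.0], [-0.001, -0.0, -1.0]]
force: [-1.3, 1.8, -2.4]
opening: 0.0215
```

{"method": "arm_command", "body": {"steps": [[[0, 0, 0.001], 0], [[0, 0, 0.002], 0], [[0, 0, 0.002], 0]]}}

```text
clock: 34.72
position: [0.5288, -0.3203, 0.0718]
eef_rot: [[-0.999, -0.034, 0.001], [-0.034, 0.999, -0.0], [-0.001, -0.0, -1.0]]
force: [-1.7, 1.6, -0.4]
opening: 0.021
```

The block carries the weight. Release, rise and back off, then check everything.

{"method": "arm_command", "body": {"steps": [[[0, 0, 0.001], 0], [[0, 0, 0.001], 0], [[0, 0, 0.001], 0], [[0, 0, 0.001], 0], [[0, 0, 0.001], 0], [[0, 0, 0.001], 0]], "claw": 0.75}}

```text
clock: 35.22
position: [0.5291, -0.3206, 0.0719]
eef_rot: [[-0.999, -0.034, 0.001], [-0.034, 0.999, -0.001], [-0.001, -0.001, -1.0]]
force: [-0.8, 0.2, -0.5]
opening: 0.0639
```

{"method": "arm_command", "body": {"steps": [[[0, 0, 0], 0], [[0, 0, -0.02], 0], [[0, 0, -0.07], 0], [[0, 0, -0.15], 0], [[0.02, 0, -0.25], 0], [[0.07, 0.04, -0.35], 0], [[0.15, 0.1, -0.42], 0], [[0.24, 0.18, -0.46], 0], [[0.3, 0.22, -0.46], 0], [[0.3, 0.22, -0.46], 0]]}}

```text
clock: 36.05
position: [0.4504, -0.2665, 0.1887]
eef_rot: [[-0.999, -0.034, 0.002], [-0.034, 0.999, -0.002], [-0.002, -0.002, -1.0]]
force: [0.1, 0.4, 0.2]
opening: 0.0639
```

Run:
```python
from h import *
c=cam('wrist'); knobs(c,.08,.092); print('top cam'); c=cam('top'); P=cloud(c)
m=((P[...,2]>.08)&(P[...,2]<.092)&(P[...,0]<.6)).astype(np.uint8); n,l,st,ce=cv2.connectedComponentsWithStats(m)
for i in range(1,n):
    if st[i,4]>20: print(ce[i].round(),st[i,4],np.median(P[l==i],0).round(4))
cv2.imwrite('pics/fin.png',cv2.resize(c['image'][140:260,140:500,::-1],None,fx=2.2,fy=2.2,interpolation=cv2.INTER_CUBIC)); go((.46,-.25,.2,182))
```

```text
knob px [262. 283.] 416 circ [ 528.2 -319.5] 13.2 z 0.0851
knob px [596. 291.] 706 circ [525.7 -20. ] 13.7 z 0.0852
knob px [465. 397.] 171 circ [ 652.9 -113.6] 17.2 z 0.0828
top cam
[325. 181.] 76 [ 0.5235 -0.0158  0.0863]
[214. 191.] 79 [0.4917 0.2797 0.0859]
at [ 0.4525 -0.2683  0.188 ] yaw -178.1 tilt [ 0.003 -0.003] F [-0.4 -0.6 -0.5] op 0.0641 t 36.1 j6 -2.3
(0.46, -0.25, 0.2, 182) shift [-0.033  0.072 -0.048] turn -0.001
```

View pics/fin.png

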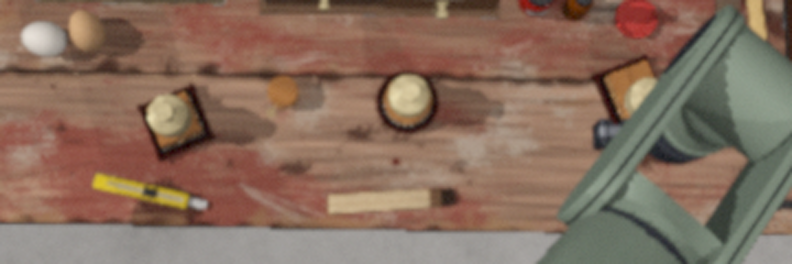

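The final top crop shows weights upright on the square block (170,115), the round block (410,95) and, partly hidden by the arm, the oblong block (640,100). The small block at (283,92) has not moved. All three knob tops read 85–86 mm and the gripper is clear, so I'm handing in.

```bash
python3 -c "
from plant import manip
print(manip.close_job())"
```

```text
the job is handed in; nothing more can be done
None
```

The job is done and handed in after about 36 s of robot time. I laid the large round block in the round tray and the square block in the square tray. Then I stood one weight on each of the square, round and oblong blocks, in that order. Each piece was lowered in small steps until the wrist force showed it resting, and only then released.

**Blocks:** both tops measured 30.6 mm (31 mm expected). The round block is within about 1 mm of its tray centre. The square block is turned 24.2°, the same as its tray.

**Weights:** all three are upright with knob tops at 85–86 mm (86 mm expected). By the wrist camera each knob is within about 1.5 mm of its block's centre.

**Small round block:** it was not touched and looks unmoved in the last picture.

**Checks that disagreed or fell short:**
- **Camera offset:** the top camera reads positions 2–4 mm off from the wrist camera; I went by the wrist camera.
- **Square tray:** my first estimate of its position was about 4 mm off. I corrected it from a close look before lowering the block.
- **Grip reading:** the gripper showed about 21 mm on the 26 mm knobs, but a test lift showed no slip.
- **Oblong tray:** the arm partly hid it in the last top picture, so I checked that weight with the wrist camera only.

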